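# Make up two cruet stands for the tables

### The job

Make up the two wooden cruet stands for the tables from the stock standing to the right of them. The long stand gets the small corked bottle in its small well, a salt shaker in the middle well and the round spice jar with the dark cap in the other end well; the short stand gets the square spice jar in the square well, its sides in line with the well's, and the other salt shaker in the round well. Everything stands upright on the floor of its well; knock nothing over, and leave the tall corked bottle and the bottle without a cork where they stand.

Things in the scene. Friction and masses are not known exactly. Their poses are not given: they have to be found in the camera images.
- stand_long: Long cruet stand: pale wooden block, fixed, 226 (y) x 100 (x) x 33 mm high, brass bar handle 20 mm out at each short end. Three round wells in a row at x = 0, in its own frame: the small one, 50 mm across, at y = +72 mm; the middle one, 60 mm, at y = +8 mm; the other end one, 60 mm, at y = -66 mm. Well floors flat, dark, 8 mm above the worktop. Origin: centre of the underside, z up.
- stand_short: Short cruet stand: pale wooden block, fixed, 166 (y) x 100 (x) x 33 mm high, brass bar handle 20 mm out at each short end. Two wells at x = 0, in its own frame: a square one, 58 x 58 mm with sides along x and y, at y = +36 mm and a round one, 60 mm across, at y = -36 mm. Well floors flat, dark, 8 mm above the worktop. Origin: centre of the underside, z up.
- small_corked: The small corked bottle: clear glass, 82 mm high with its cork, round body 34 mm across up to 44 mm, then narrowing to the neck. About 0.08 kg. Origin: centre of the underside, z up. Like all the stock it stands upright on the worktop.
- round_spice: The round spice jar: glass cylinder 42 mm across with a printed label and a dark brown round cap, 44 mm across, from 85 mm up; 105 mm high in all. About 0.12 kg. Origin: centre of the underside, z up.
- square_spice: The square spice jar: four-sided glass with rounded corners and a printed label, 41 mm between its flat sides, which face along its own x and y and reach up to 64 mm; above it narrows to a round mustard-yellow cap, 41 mm across, from 76 mm up; 96 mm high in all. About 0.12 kg. Origin: centre of the underside, z up.
- shaker_a: One of two identical salt shakers: clear glass, 43 mm across at its widest, 28 mm up, tapering to a domed grey metal top, 34 mm across from 62 to 78 mm; 90 mm high. Leans up to 0.06 rad when it stands. Either shaker may serve in either stand. About 0.12 kg. Origin: centre of the underside, z up.
- shaker_b: The other salt shaker, the same as shaker_a. (Keep the arm clear of the solid display case behind the stands: 330 mm high, its front at x = 0.70 m from y = -0.17 to 0.14 m, a knob 28 mm before it near y = 0.10.)
- tall_corked: The tall corked bottle: clear glass with a small paper tag, 47 to 49 mm across, 127 mm high, the tallest of the stock. Not wanted; it stays where it is. Origin: centre of the underside.
- bottle_open: The small clear glass bottle without a cork, 39 mm across, 85 mm high. Not wanted; it stays where it is. Origin: centre of the underside.
Things that resemble listed ones, but are neither listed nor needed, are in the scene too. Leave any pink or purple look-alike of the shaker_a alone.

How it is judged:
By the outcome, as a careful person would: the job done as asked, in the order asked, and still so for the second after the job is handed in, with the robot touching nothing.
It also fails if it takes over 125 s, if anything falls off the work surface, if the arm or the gripper's body presses on something with over 40 N, if the wrist force passes 120 N, or if a joint passes its speed limit or range.

### The arm

A 6-joint arm with a two-finger parallel gripper is mounted at the origin on a cart in front of the work surface, level with it; the furniture and walls round the work are solid. World frame = base frame: x ahead of the robot, y to its left, z up, the work surface at z = 0. Lengths are in mm, angles in rad, forces in N, time in s.
With the tool pointing down it reaches from about 400 to 925 mm from the base axis. Payload 12.5 kg.
Tool frame: the origin (TCP) lies on the mounting face of the last link; the fingertips stand 190 mm ahead of it and the grasp point (between the pads) lies 171 mm ahead of it; x points along the fingers, y is the direction in which the jaws open and shut, and the axes are right-handed (so a half turn about x gives the same grasp; the last joint's range is limited). The gripper opens to 95 mm and grips with 3 to 60 N. Pads are 20 mm wide; open, the fingers measure 119 mm over their backs; the gripper's body (75 mm by 180 mm) begins 59 mm behind the grasp point.
Start: joints at [1.227, 0.491, 1.559, -0, 1.092, -0.106], TCP at [147.204, 607.417, 404.761] pointing down, gripper open.
Joint ranges: [-3.1, 3.1], [-0.84, 2.19], [0.05, 2.79], [-1.13, 4.28], [0.06, 2.93], [-2.69, 2.69]. Speed limits (rad/s): [2.22, 2.22, 2.79, 3.14, 3.14, 3.14].

### API

Orientations are given as [roll, pitch, yaw] about the fixed x, y, z axes, in that order (R = Rz(yaw) Ry(pitch) Rx(roll)).
In Python, from cell import env, eyes gives the robot as it stands. The module is installed in compiled form; this text tells all that it offers.
- The arm moves only by the tool jog_arm, never from a script. Its argument "deltas" is one flat list of numbers, 7 for each row, row after row: the shift along the tool's x, y, z in mm, then the turn, a rotation vector about the tool's x, y, z in rad, then the opening, from 0 (shut) to 1 (fully open). A call has 1 to 10 rows; each row shifts and turns the pose as measured when the row begins, along the tool's axes as they then stand; what a row does not reach is not made up. A row lasts 1/8 s, in which the tool goes at most 62.5 mm and 10.7 degrees, less where a joint would pass 70% of its speed; a pose out of reach is approached as far as the arm can. A call is refused whole if a number of a shift passes 62.5 or a number of a turn 0.188, either way. A call with a gripper value outside its range is refused whole. The fingers move at their own pace and stop on an object; the grip force is fixed at half the most. Time passes only in rows, so rows that do not move let the fingers close. It gives the time, the measured TCP pose, the force and the opening at its end, in the units of the state.
- env.state(): the state, without advancing time (a new reading comes with each control period).
- eyes.read_camera(name): name is "scene" or "top"; returns a dict with "image" (420x560x3 uint8, red, green, blue), "fovy" (degrees; the focal length in pixels is half the picture's height over the tangent of half this angle, whatever the lens; pixels are square), "cx", "cy" (the principal point, pixels), "dist" ([k1, k2, p1, p2, k3] as OpenCV has them; the pictures are not rectified), "world_from_camera" (4x4, takes a point from camera to world coordinates). Camera axes: x right, y up, looking along -z (the intrinsics and any distortion apply to the point x, -y, -z); pixel columns grow to the right and rows downward; lengths in mm; the calibration is good to about 2 mm. A picture is of the moment at which its call begins. There is no depth.
- env.job_done(): hands the job in, once; it reports no verdict.
The state is a dict: "t": time; "joints": joint angles; "qvel": joint speeds; "tau": joint torques, N m; "eef_pos": TCP position; "tcp_rot": TCP orientation; "ft_force": force on the tool from outside, world axes, zero at the start; "moment": the same for the moment, N m; "opening": opening from 0.0 (shut) to 1.0 (fully open).
Only numpy, scipy, OpenCV 4.12 (cv2) and the standard library are available. Lean on these libraries where they do the work, as an engineer would, in place of code of your own. Each camera call takes 0.05 s, during which the arm holds its last target.

## Working session

There is one attempt and no reset: what is moved stays moved. The work goes in short steps, Python scripts to look and compute and a tool call to move; the robot and the scene stay as the last step left them, time stands still between calls to the robot, and variables do not carry over. Pictures are saved under pics/ and viewed, and the job is handed in when it is done.

Besides the shell and the picture viewer there is one more tool, called after ">>>" as name(argument=value, ...) on one line, values as JSON. jog_arm: Moves the arm, as the interface text tells. Its arguments: {"type":"object","properties":{"deltas":{"type":"array","items":{"type":"number"}}},"required":["deltas"]}

```bash
mkdir -p pics; ls
python3 - <<'E'
from cell import env, eyes
import cv2, numpy as np
print(env.state())
for n in ("scene","top"):
    c=eyes.read_camera(n)
    print(n,c["fovy"],c["cx"],c["cy"],c["dist"],np.round(c["world_from_camera"],4).tolist())
    np.savez(f"{n}0.npz",**c)
    cv2.imwrite(f"pics/{n}0.png",c["image"][:,:,::-1])
E
```

```text
pics
{'t': 0.0, 'joints': array([ 1.22739352e+00,  4.91578660e-01,  1.55947787e+00, -3.35903319e-05,
        1.09167734e+00, -1.05621935e-01]), 'qvel': array([-0.0002549 ,  0.00083169,  0.00021634, -0.00101356, -0.0005983 ,
        0.00080434]), 'tau': array([ 2.40480033e-03, -6.12640214e+01, -2.58178210e+01,  6.93633920e-02,
        4.82752465e-02, -8.12989288e-05]), 'eef_pos': array([147.19792644, 607.38165283, 404.13996716]), 'tcp_rot': array([-1.65032008,  1.56965472, -1.88808545]), 'ft_force': array([-0.42447096,  0.24073372, -0.16606983]), 'moment': array([-0.02924408, -0.04874915, -0.02316477]), 'opening': 0.9990386656130834}
scene 51.899373910773136 288.55305719240994 211.6456829381377 [-0.0832788  0.         0.         0.         0.       ] [[0.6863, 0.4816, -0.545, -148.4435], [-0.727, 0.4316, -0.5341, -997.7725], [-0.022, 0.7627, 0.6463, 847.9231], [0.0, 0.0, 0.0, 1.0]]
top 54.58289945535035 271.8357201179484 202.8205072460399 [0.00882852 0.         0.         0.         0.        ] [[-0.0146, 0.9969, -0.0768, 420.0525], [-0.9999, -0.015, -0.0048, -320.6112], [-0.0059, 0.0767, 0.997, 1391.3901], [0.0, 0.0, 0.0, 1.0]]
```

View pics/scene0.png

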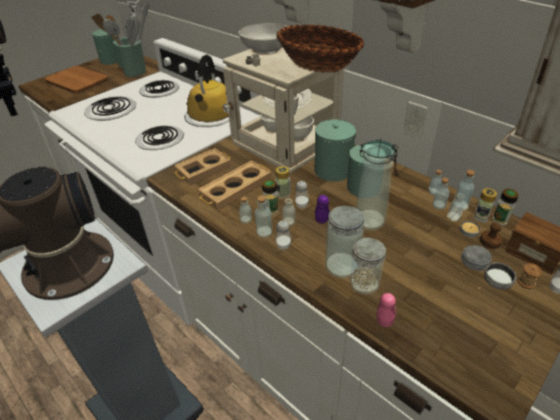

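View pics/top0.png

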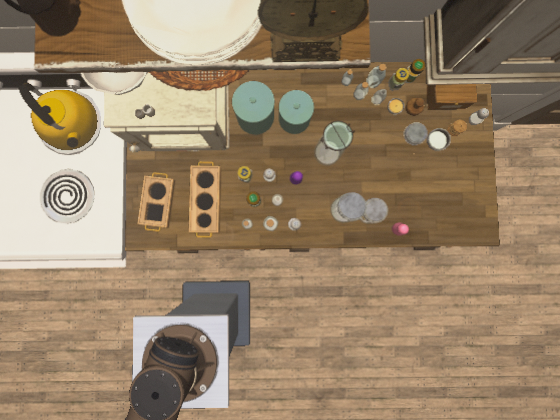

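The scene view shows stock around (240-305, 170-240). The top view shows the stands at (155,202) and (205,200) and the stock at (240-300, 170-225). I'll look at enlarged crops next.

```bash
cat > h.py <<'E'
import numpy as np, cv2
def K(c):
    f=210/np.tan(np.radians(float(c["fovy"]))/2)
    return np.array([[f,0,float(c["cx"])],[0,f,float(c["cy"])],[0,0,1]])
def ray(c,u,v):
    p=cv2.undistortPoints(np.array([[[u,v]]],float),K(c),np.array(c["dist"],float))[0,0]
    T=np.array(c["world_from_camera"]); d=T[:3,:3]@np.array([p[0],-p[1],-1.0])
    return T[:3,3],d/np.linalg.norm(d)
def plane(c,u,v,z):
    o,d=ray(c,u,v); return o+d*(z-o[2])/d[2]
def proj(c,P):
    T=np.array(c["world_from_camera"]); q=(np.atleast_2d(P)-T[:3,3])@T[:3,:3]
    q=q*np.array([1,-1,-1]); 
    return cv2.projectPoints(q.reshape(-1,1,3),np.zeros(3),np.zeros(3),K(c),np.array(c["dist"],float))[0].reshape(-1,2)
def tri(c1,p1,c2,p2):
    o1,d1=ray(c1,*p1);o2,d2=ray(c2,*p2)
    A=np.stack([d1,-d2],1); s=np.linalg.lstsq(A,o2-o1,rcond=None)[0]
    a=o1+d1*s[0];b=o2+d2*s[1]; return (a+b)/2,np.linalg.norm(a-b)
def load(n): return dict(np.load(n))
def crop(im,x0,y0,x1,y1,s,out,grid=10):
    k=cv2.resize(im[y0:y1,x0:x1,::-1],None,fx=s,fy=s,interpolation=cv2.INTER_CUBIC)
    for x in range((x0//grid+1)*grid,x1,grid):
        cv2.line(k,((x-x0)*s,0),((x-x0)*s,6),(0,0,255),1); cv2.putText(k,str(x),((x-x0)*s-10,16),0,.35,(0,0,255),1)
    for y in range((y0//grid+1)*grid,y1,grid):
        cv2.line(k,(0,(y-y0)*s),(6,(y-y0)*s),(0,0,255),1); cv2.putText(k,str(y),(8,(y-y0)*s+4),0,.35,(0,0,255),1)
    cv2.imwrite(out,k)
E
python3 - <<'E'
from h import *
c=load("scene0.npz"); crop(c["image"],170,140,350,260,4,"pics/s_crop.png")
c=load("top0.npz"); crop(c["image"],130,145,310,245,4,"pics/t_crop.png")
E
```

```text
(no output)
```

View pics/s_crop.png

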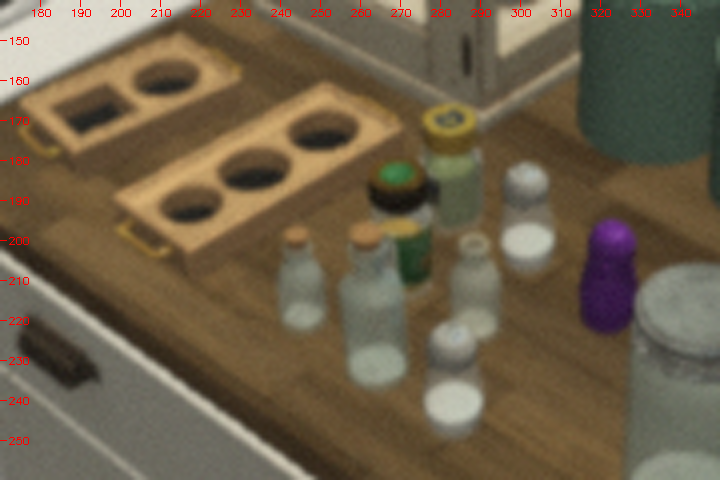

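View pics/t_crop.png

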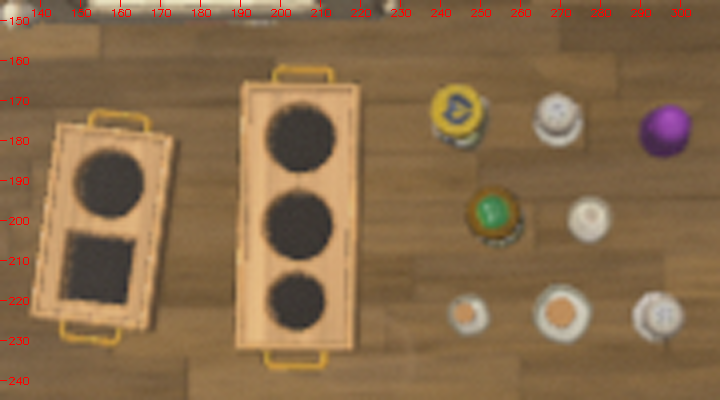

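Run:
```python
from h import *
from scipy.spatial.transform import Rotation as Ro
R=Ro.from_euler('xyz',[-1.65032008,1.56965472,-1.88808545]).as_matrix(); print(np.round(R,3))
s=load("scene0.npz");t=load("top0.npz")
# stand: mask of dark wells and wood in top image
im=t["image"]; hsv=cv2.cvtColor(im,cv2.COLOR_RGB2HSV); g=cv2.cvtColor(im,cv2.COLOR_RGB2GRAY)
roi=np.zeros(g.shape,np.uint8); roi[160:232,130:225]=1
m=((g<85)&(roi>0)).astype(np.uint8)
n,l,st,ce=cv2.connectedComponentsWithStats(m)
for i in range(1,n):
    if st[i,4]>80: print("dark",st[i],ce[i], plane(t,*ce[i],33)[:2].round(1))
for p in [(203,118,33)]: pass
print(hsv[200,195],hsv[200,148],hsv[200,180])
m=((g>125)&(hsv[...,1]>60)&(roi>0)).astype(np.uint8)
m=cv2.morphologyEx(m,cv2.MORPH_CLOSE,np.ones((3,3)))
cs,_=cv2.findContours(m,cv2.RETR_EXTERNAL,cv2.CHAIN_APPROX_NONE)
for k in cs:
    if cv2.contourArea(k)>400:
        b=cv2.minAreaRect(k); print(b,cv2.contourArea(k)); bp=cv2.boxPoints(b)
        W=np.array([plane(t,*p,33)[:2] for p in bp]); print(W.round(1).tolist(), W.mean(0).round(1))
        print([np.linalg.norm(W[i]-W[i-1]).round(1) for i in range(4)])
```

```text
[[-0.     0.236  0.972]
 [-0.001  0.972 -0.236]
 [-1.    -0.001 -0.   ]]
dark [197 172  17  16 201] [204.94527363 179.4278607 ] [607.  -90.2]
dark [149 183  17  16 206] [157.14563107 190.55825243] [571.8  70.5]
dark [197 194  16  16 206] [204.37378641 201.13592233] [533.8 -88.1]
dark [146 204  17  17 241] [154.24896266 212.02904564] [499.7  79.7]
dark [198 214  13  13 141] [203.95744681 219.95744681] [470.7 -86.6]
[ 15 129 182] [ 16 115 199] [ 17 122 136]
((154.82000732421875, 201.260009765625), (29.41564178466797, 58.83128356933594), 8.130102157592773) 1510.0
[[446.3, 139.8], [641.9, 113.9], [626.3, 15.6], [431.0, 42.6]] [536.4  77.9]
[np.float64(98.4), np.float64(197.3), np.float64(99.5), np.float64(197.1)]
((203.83514404296875, 196.0891876220703), (29.526899337768555, 70.49256896972656), 1.3322198390960693) 1936.0
[[434.8, -34.2], [672.1, -39.5], [668.3, -139.2], [431.0, -132.6]] [551.6 -86.4]
[np.float64(98.5), np.float64(237.4), np.float64(99.8), np.float64(237.3)]
```

Run:
```python
from h import *
t=load("top0.npz")
S=4
im=cv2.resize(t["image"],None,fx=S,fy=S,interpolation=cv2.INTER_CUBIC)  # px u -> S*u+1.5
hsv=cv2.cvtColor(im,cv2.COLOR_RGB2HSV); g=cv2.cvtColor(im,cv2.COLOR_RGB2GRAY)
for name,(x0,x1) in dict(short=(132,178),long=(184,225)).items():
    roi=np.zeros(g.shape,np.uint8); roi[155*S:240*S,x0*S:x1*S]=1
    m=((g>120)&(roi>0)).astype(np.uint8)
    m=cv2.morphologyEx(m,cv2.MORPH_CLOSE,np.ones((5,5)))
    cs,_=cv2.findContours(m,cv2.RETR_EXTERNAL,cv2.CHAIN_APPROX_NONE)
    k=max(cs,key=cv2.contourArea); f=np.zeros_like(m); cv2.drawContours(f,[k],-1,1,-1)
    f=cv2.morphologyEx(f,cv2.MORPH_OPEN,np.ones((80,80)))if 0 else cv2.morphologyEx(f,cv2.MORPH_OPEN,cv2.getStructuringElement(cv2.MORPH_ELLIPSE,(75,75)))
    cs,_=cv2.findContours(f,cv2.RETR_EXTERNAL,cv2.CHAIN_APPROX_NONE); k=max(cs,key=cv2.contourArea)
    W=np.array([plane(t,(p[0]-1.5)/S,(p[1]-1.5)/S,33)[:2] for p in k[:,0]],np.float32)
    print(name,cv2.minAreaRect(W))
    # wells
    d=((g<100)&(f>0)).astype(np.uint8)
    n,l,st,ce=cv2.connectedComponentsWithStats(d)
    for i in range(1,n):
        if st[i,4]>80*S*S:
            c=(ce[i]-1.5)/S; print(c.round(1),st[i,2:4]/S,plane(t,*c,33)[:2].round(1),plane(t,*c,8)[:2].round(1))
            kk=max(cv2.findContours((l==i).astype(np.uint8),0,1)[0],key=cv2.contourArea)
            W=np.array([plane(t,(p[0]-1.5)/S,(p[1]-1.5)/S,33)[:2] for p in kk[:,0]],np.float32); print("   rect",cv2.minAreaRect(W))
    o=im.copy(); 
    crop_=o[155*S:240*S,x0*S-20:x1*S+20]
```

```text
short ((537.019287109375, 78.16329956054688), (101.4192886352539, 195.34274291992188), 82.41342163085938)
[156.9 190.5] [17.25 16.75] [571.9  71.3] [574.7  78.5]
   rect ((572.3536987304688, 71.48448181152344), (57.261749267578125, 55.38520812988281), 70.77194213867188)
[153.8 211.7] [18.5  17.75] [500.7  81.1] [502.2  88.5]
   rect ((500.7633056640625, 80.99288940429688), (56.19273376464844, 55.034263610839844), 82.389404296875)
long ((542.3456420898438, -86.22254180908203), (101.9376220703125, 257.4195251464844), 88.32686614990234)
[204.8 179.2] [17.  16.5] [607.8 -89.6] [611.3 -85.3]
   rect ((607.6678466796875, -89.51213836669922), (56.44430160522461, 55.08225631713867), 89.13147735595703)
[204.3 200.9] [16.75 17.  ] [534.4 -87.7] [536.5 -83.5]
   rect ((534.24609375, -88.11125183105469), (55.31828689575195, 56.442813873291016), 89.98103332519531)
[203.8 219.9] [14.   14.25] [470.9 -86.1] [471.8 -81.7]
   rect ((470.9981689453125, -85.90222930908203), (45.943275451660156, 46.76630401611328), 89.8322982788086)
```

Run:
```python
from h import *
s=load("scene0.npz");t=load("top0.npz")
crop(s["image"],255,160,310,200,14,"pics/sq_s.png",5)
crop(t["image"],230,160,312,236,9,"pics/sq_t.png",5)
# check wells in scene
a=np.linspace(0,2*np.pi,40)
im=cv2.resize(s["image"][:,:,::-1],None,fx=4,fy=4,interpolation=cv2.INTER_CUBIC)
th=np.radians(1.55); 
for (x,y,r) in [(471.2,-84.5,25),(535,-86.3,30),(609,-88.3,30),(572.7,73.3,30)]:
    P=np.c_[x+r*np.cos(a),y+r*np.sin(a),np.full(40,33)]
    cv2.polylines(im,[np.int32(proj(s,P)*4+1.5)],True,(0,0,255),1)
th=np.radians(-7.6);u=np.array([np.cos(th),np.sin(th)]);v=np.array([-u[1],u[0]])
P=[np.r_[np.array([501.3,82.8])+29*(i*u+j*v),33] for i,j in [(1,1),(1,-1),(-1,-1),(-1,1)]]
cv2.polylines(im,[np.int32(proj(s,np.array(P))*4+1.5)],True,(0,0,255),1)
cv2.imwrite("pics/wells.png",im[140*4:220*4,165*4:285*4])
```

```text
(no output)
```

View pics/sq_s.png

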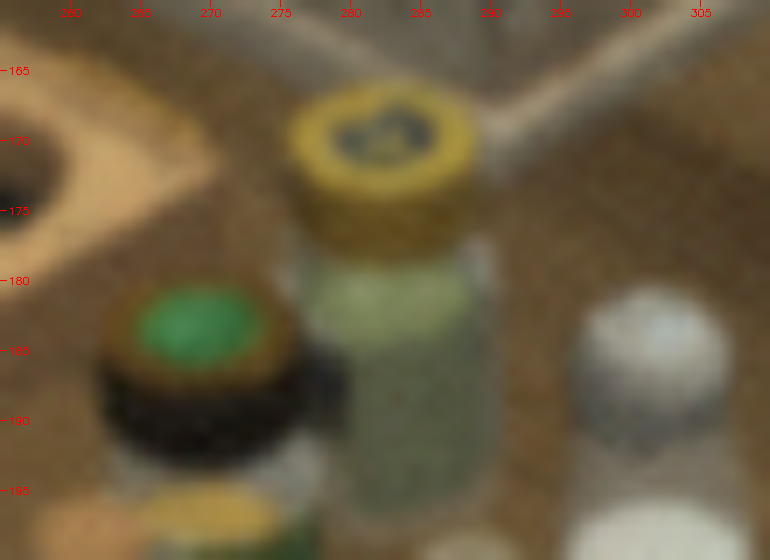

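View pics/sq_t.png

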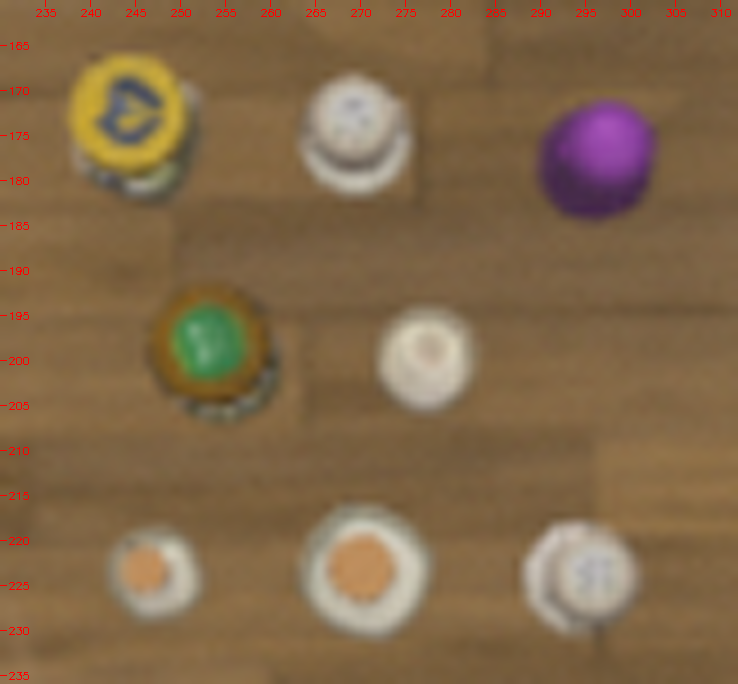

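View pics/wells.png

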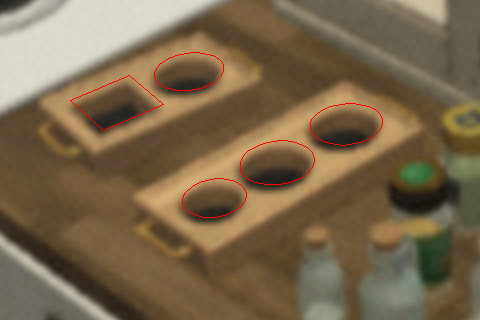

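Run:
```python
from h import *
s=load("scene0.npz");t=load("top0.npz")
def cr(c,x0,y0,x1,y1,k):
    i=cv2.resize(c["image"][y0:y1,x0:x1,::-1],None,fx=k,fy=k,interpolation=cv2.INTER_LANCZOS4)
    l=cv2.cvtColor(i,cv2.COLOR_BGR2LAB); l[...,0]=cv2.createCLAHE(3,(2,2)).apply(l[...,0]); return cv2.cvtColor(l,cv2.COLOR_LAB2BGR)
a=cr(t,232,160,260,188,20);b=cr(s,268,162,296,202,14)
H=max(a.shape[0],b.shape[0]);
pad=lambda i:np.vstack([i,np.zeros((H-i.shape[0],i.shape[1],3),np.uint8)])
# project squares for yaw 0,22,45 at body centre
cap=plane(t,244.3,172.3,96)[:2]; print(cap, plane(s,283,169.5,96)[:2])
cv2.imwrite("pics/sq2.png",np.hstack([pad(a),pad(b)])[:600,:800] if a.shape[1]+b.shape[1]<=800 else cv2.resize(np.hstack([pad(a),pad(b)]),(780,int(780*H/(a.shape[1]+b.shape[1])))))
```

```text
[ 619.47276755 -227.37195137] [ 618.96696244 -227.26250429]
```

View pics/sq2.png

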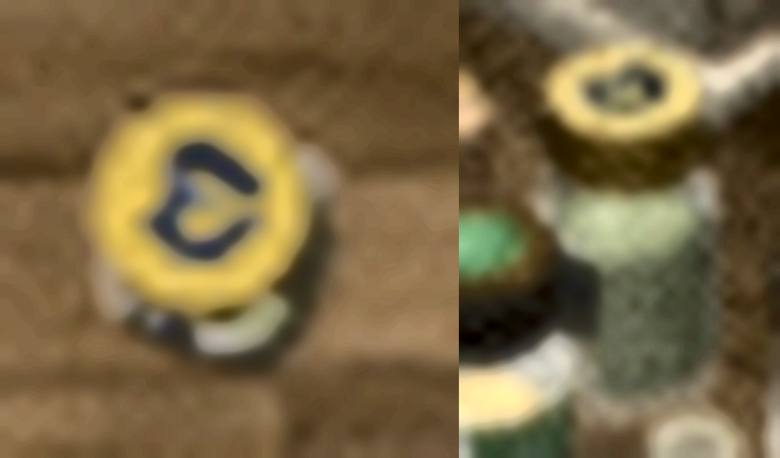

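Run:
```python
from h import *
s=load("scene0.npz");t=load("top0.npz")
C=np.array([619.3,-227.3])
for n,p in dict(UR=(251.8,170.4),LL=(238.3,178),BR=(249,182)).items():
    for z in (20,60):
        q=plane(t,*p,z)[:2]-C; print(n,z,q.round(1),np.hypot(*q).round(1),np.degrees(np.arctan2(q[1],q[0])).round(1))
# scene silhouettes: right edge, and vertical edge between faces, bottom edge
for n,p in dict(R=(290.7,187),Ltop=(275.2,180)).items():
    o,d=ray(s,*p); dh=d[:2]/np.linalg.norm(d[:2]); q=o[:2]-C; print(n,"perp dist",np.round(q[0]*dh[1]-q[1]*dh[0],1), np.degrees(np.arctan2(*dh[::-1])).round(1))
# gray profile in scene at v=188..192
g=cv2.cvtColor(s["image"],cv2.COLOR_RGB2LAB).astype(int)
for v in (182,186,190,193): print(v,[tuple(g[v,u]) [0] for u in range(272,298)])
# other stock
def seg(c,x0,y0,x1,y1,f):
    im=c["image"][y0:y1,x0:x1]; h=cv2.cvtColor(im,cv2.COLOR_RGB2HSV).astype(int); m=f(h).astype(np.uint8)
    n,l,st,ce=cv2.connectedComponentsWithStats(m); i=1+np.argmax(st[1:,4]); return ce[i]+[x0,y0],st[i]
green=lambda h:(h[...,0]>45)&(h[...,0]<85)&(h[...,1]>110)&(h[...,2]>70)
gt,st=seg(t,245,190,262,206,green);gs,ss=seg(s,262,178,278,188,green);print("round cap",gt,gs,plane(t,*gt,105)[:2],plane(s,*gs,105)[:2],st[4],ss[4])
cork=lambda h:(h[...,0]>8)&(h[...,0]<20)&(h[...,1]>85)&(h[...,2]>130)
ct,st=seg(t,240,217,252,231,cork);cs,ss=seg(s,237,195,250,204,cork);print("small cork",ct,cs,plane(t,*ct,82)[:2],plane(s,*cs,79)[:2],st[4],ss[4])
ct,st=seg(t,263,215,276,231,cork);cs,ss=seg(s,255,192,268,204,cork);print("tall cork",ct,cs,plane(t,*ct,127)[:2],plane(s,*cs,124)[:2])
```

```text
UR 20 [ 18.  -20.2] 27.0 -48.3
UR 60 [ 11.7 -22.3] 25.2 -62.4
LL 20 [-7.3 26. ] 27.0 105.8
LL 60 [-12.9  22.5] 25.9 119.9
BR 20 [-21.6 -10.2] 23.9 -154.6
BR 60 [-26.8 -12.7] 29.6 -154.7
R perp dist 22.0 43.9
Ltop perp dist -25.7 46.5
182 [np.int64(93), np.int64(87), np.int64(82), np.int64(77), np.int64(95), np.int64(121), np.int64(122), np.int64(128), np.int64(134), np.int64(136), np.int64(132), np.int64(134), np.int64(131), np.int64(130), np.int64(125), np.int64(114), np.int64(102), np.int64(97), np.int64(92), np.int64(87), np.int64(87), np.int64(84), np.int64(90), np.int64(85), np.int64(96), np.int64(129)]
186 [np.int64(72), np.int64(73), np.int64(59), np.int64(36), np.int64(29), np.int64(36), np.int64(46), np.int64(59), np.int64(84), np.int64(90), np.int64(95), np.int64(93), np.int64(93), np.int64(90), np.int64(94), np.int64(91), np.int64(92), np.int64(91), np.int64(95), np.int64(88), np.int64(92), np.int64(94), np.int64(90), np.int64(82), np.int64(92), np.int64(104)]
190 [np.int64(18), np.int64(19), np.int64(19), np.int64(38), np.int64(61), np.int64(58), np.int64(54), np.int64(61
[... 316 characters left out ...]
), np.int64(134), np.int64(131), np.int64(107), np.int64(96), np.int64(90), np.int64(92), np.int64(91), np.int64(94), np.int64(88), np.int64(92), np.int64(94), np.int64(88), np.int64(90), np.int64(95), np.int64(96), np.int64(87), np.int64(82), np.int64(86), np.int64(89), np.int64(91), np.int64(104), np.int64(109)]
round cap [252.875   197.65625] [268.78571429 182.92857143] [ 536.49106875 -254.47519812] [ 533.37851353 -252.85758753] 32 28
small cork [241.08333333 225.125     ] [243.82352941 197.88235294] [ 450.51051709 -214.41184338] [ 458.55136002 -224.39705497] 24 17
tall cork [269.78947368 222.84210526] [261.15789474 197.44736842] [ 455.22517259 -307.25421683] [ 455.72271114 -303.48441932]
```

Run:
```python
from h import *
s=load("scene0.npz");t=load("top0.npz")
pp=lambda n,c,u,v,z:print(n,plane(c,u,v,z)[:2].round(1))
pp("small cork top",t,245.7,222.9,82); pp("small body top",t,246.6,223.8,35)
pp("shk1 dome t",t,268.7,172.5,80); pp("shk1 base t",t,269,175.8,25)
pp("shk2 dome t",t,295.7,223.5,80); pp("shk2 body t",t,293.6,223.8,28)
pp("round cap",t,252.6,197.8,103)
pp("open",t,276.9,199.4,40)
crop(s["image"],235,190,300,255,9,"pics/s9.png",5)
crop(s["image"],290,175,330,225,12,"pics/s10.png",5)
```

```text
small cork top [ 457.4 -229.3]
small body top [ 455.7 -229. ]
shk1 dome t [ 620.1 -305.5]
shk1 base t [ 617.2 -305.8]
shk2 dome t [ 453.2 -390.1]
shk2 body t [ 453.6 -385.8]
round cap [ 536.2 -253.5]
open [ 535.3 -331.1]
```

View pics/s9.png

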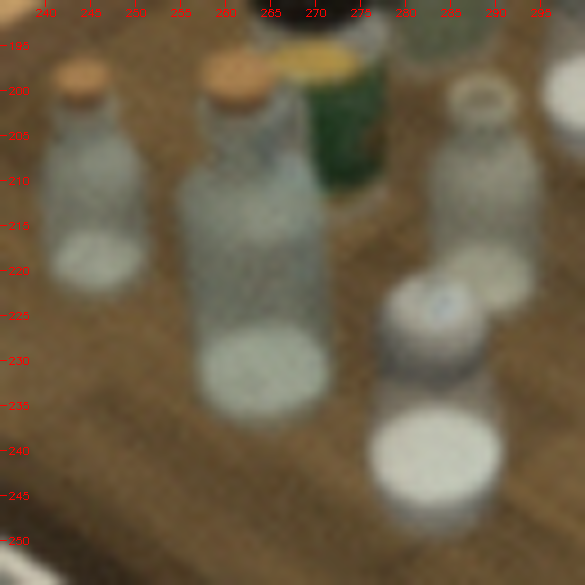

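View pics/s10.png

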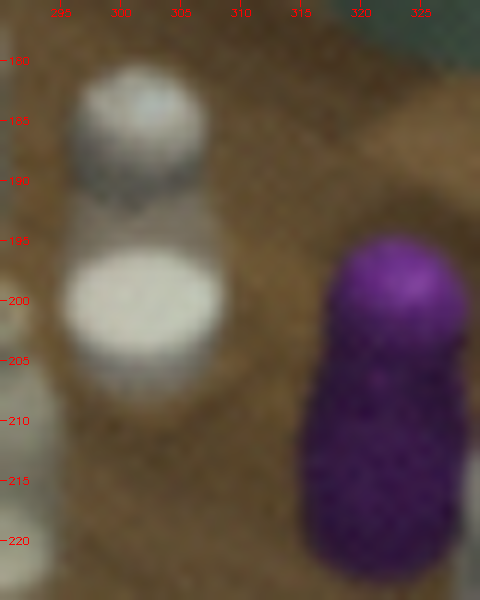

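Run:
```python
from h import *
s=load("scene0.npz");t=load("top0.npz")
print("small cork",tri(s,(243.9,197.6),t,(245.7,222.9)), plane(s,245.4,218.8,2)[:2])
print("shk2 metal",tri(s,(283.0,225.5),t,(295.7,223.5)))
print("shk1 metal",tri(s,(301.4,186.0),t,(268.7,172.5)))
print("shk2 salt",plane(s,283.1,239.7,30)[:2],"shk1 salt",plane(s,301.6,199.7,30)[:2])
print("round",tri(s,(268.9,183),t,(252.7,197.7)))
print("square",tri(s,(283,169.5),t,(244.2,172.2)))
print("tall",tri(s,(261.5,197.2),t,(269.8,222.6)),plane(s,263.8,231,2)[:2])
print("open",plane(s,288,219.5,2)[:2])
```

```text
small cork (array([ 456.6579343 , -228.83692385,   83.60159652]), np.float64(1.8895980572633713)) [ 454.7697882  -225.40260278]
shk2 metal (array([ 452.11286868, -389.24781498,   76.17729197]), np.float64(3.143569970797808))
shk1 metal (array([ 620.04771991, -304.19010724,   71.19832113]), np.float64(3.6560523596253263))
shk2 salt [ 445.33669144 -392.02977079] shk1 salt [ 608.35831856 -312.9419949 ]
round (array([ 535.46893882, -252.99448551,  103.82326347]), np.float64(2.636060161878669))
square (array([ 619.70635299, -226.85632912,   95.46322138]), np.float64(0.4760058160251305))
tall (array([ 455.32194335, -306.73824893,  126.9119708 ]), np.float64(1.7228097207211117)) [ 454.31336757 -304.85144246]
open [ 537.55361993 -322.31611088]
```

```bash
cat > plan.py <<'E'
# usage: plan.py op  x y z bearing n [x y z bearing n ...]   (grasp point, mm / deg; n rows, 0=auto)
import sys; from cell import env; from h import *
from scipy.spatial.transform import Rotation as Ro
def Rb(b):
    c,s=np.cos(np.radians(b)),np.sin(np.radians(b)); return np.array([[0,c,s],[0,s,-c],[-1,0,0]])
def main():
    st=env.state(); R=Ro.from_euler('xyz',st["tcp_rot"]).as_matrix(); g=st["eef_pos"]+171*R[:,0]
    print("t %.2f grasp %s bearing %.1f tilt %.2fdeg open %.3f F %s"%(st["t"],g.round(1),np.degrees(np.arctan2(R[1,1],R[0,1])),np.degrees(np.arccos(min(1,-R[2,0]))),st["opening"],st["ft_force"].round(1)))
    a=[float(x) for x in sys.argv[1:]]
    if not a: return
    op=a[0]; out=[]; p=st["eef_pos"].copy()
    for k in range(1,len(a),5):
        x,y,z,b,n=a[k:k+5]; P=np.array([x,y,z+171]); T=Rb(b)
        rv=Ro.from_matrix(R.T@T).as_rotvec(); n=int(n) or int(np.ceil(max(np.linalg.norm(P-p)/60,np.linalg.norm(rv)/.18,1)))
        for i in range(n):
            rv=Ro.from_matrix(R.T@T).as_rotvec()/(n-i); d=R.T@((P-p)/(n-i))
            d=np.round(d); rv=np.round(rv,2); out.append([*d,*rv,op]); p=p+R@d; R=R@Ro.from_rotvec(rv).as_matrix()
    for r in out: print(", ".join("%g"%(v+0.0) for v in r)+",")
if __name__=="__main__": main()
E
python3 plan.py 0.75 480 260 233 55 0 470 -80 220 30 0
```

```text
t 0.10 grasp [147.1 607.2 233.2] bearing 76.4 tilt 0.06deg open 1.003 F [1.  0.4 0.5]
0, -29, 45, 0.04, 0, 0, 0.75,
0, -27, 46, 0.04, 0, 0, 0.75,
0, -25, 47, 0.04, 0, 0, 0.75,
0, -23, 48, 0.04, 0, 0, 0.75,
0, -21, 49, 0.04, 0, 0, 0.75,
0, -19, 50, 0.04, 0, 0, 0.75,
0, -17, 51, 0.04, 0, 0, 0.75,
0, -16, 51, 0.05, 0, 0, 0.75,
0, -13, 52, 0.04, 0, 0, 0.75,
2, -47, 31, 0.07, 0, 0, 0.75,
2, -45, 34, 0.07, 0, 0, 0.75,
2, -43, 37, 0.07, 0, 0, 0.75,
3, -40, 40, 0.08, 0, 0, 0.75,
2, -37, 44, 0.07, 0, 0, 0.75,
3, -33, 46, 0.08, 0, 0, 0.75,
```

Candidates, as top-view pixels:
- **Corked bottles:** small (246,223), chosen because it is small with a cork; tall (270,223), left; open (277,199), no cork, left. A bottle cluster in the back corner near (375,75) is left too.
- **Shakers:** (269,173) and (296,224), grey tops, both chosen. The purple one (297,177), the pink one (402,229) and the one at (480,115) are left.
- **Spice jars:** dark cap with green disc (253,198) is the round one. The yellow cap (244,172) is the square one. Those at (402,75) and (418,66) are look-alikes.

The close crops above confirm these choices. The square jar's faces are turned about -16°. I'm starting the reach now.

>>> jog_arm(deltas=[0, -29, 45, 0.04, 0, 0, 0.75, 0, -27, 46, 0.04, 0, 0, 0.75, 0, -25, 47, 0.04, 0, 0, 0.75, 0, -23, 48, 0.04, 0, 0, 0.75, 0, -21, 49, 0.04, 0, 0, 0.75, 0, -19, 50, 0.04, 0, 0, 0.75, 0, -17, 51, 0.04, 0, 0, 0.75, 0, -16, 51, 0.05, 0, 0, 0.75])

```text
t: 1.1
eef_pos: [448.1, 290.6, 402.3]
tcp_rot: [-1.626, 1.567, -2.198]
ft_force: [0.1, 0.2, 0.3]
opening: 0.751
```

```bash
python3 plan.py 0.75 480 250 225 52 0 480 -80 200 30 0
```

```text
t 1.10 grasp [447.7 290.1 231.3] bearing 57.2 tilt 0.21deg open 0.751 F [0.1 0.2 0.3]
6, -17, 49, 0.09, 0, 0, 0.75,
4, -43, 34, 0.06, 0, 0, 0.75,
4, -41, 36, 0.07, 0, 0, 0.75,
5, -39, 39, 0.06, 0, 0, 0.75,
4, -36, 41, 0.07, 0, 0, 0.75,
5, -33, 44, 0.06, 0, 0, 0.75,
4, -31, 46, 0.07, 0, 0, 0.75,
```

>>> jog_arm(deltas=[6, -17, 49, 0.09, 0, 0, 0.75, 4, -43, 34, 0.06, 0, 0, 0.75, 4, -41, 36, 0.07, 0, 0, 0.75, 5, -39, 39, 0.06, 0, 0, 0.75, 4, -36, 41, 0.07, 0, 0, 0.75, 5, -33, 44, 0.06, 0, 0, 0.75, 4, -31, 46, 0.07, 0, 0, 0.75])

```text
t: 1.98
eef_pos: [478.9, -91.7, 369.1]
tcp_rot: [-1.252, 1.567, -2.319]
ft_force: [1.0, 0.7, 0.1]
opening: 0.751
```

```bash
python3 plan.py 0.65 456 -228 165 30 3 456 -228 140 30 1
```

```text
t 1.98 grasp [478.4 -92.2 198.1] bearing 28.8 tilt 0.23deg open 0.751 F [1.  0.7 0.1]
11, -29, 36, -0.01, 0, 0, 0.65,
11, -29, 36, -0.01, 0, 0, 0.65,
12, -29, 36, 0, 0, 0, 0.65,
25, 0, -1, 0, 0, 0, 0.65,
```

>>> jog_arm(deltas=[11, -29, 36, -0.01, 0, 0, 0.65, 11, -29, 36, -0.01, 0, 0, 0.65, 12, -29, 36, 0, 0, 0, 0.65, 25, 0, -1, 0, 0, 0, 0.65, 0, 0, 0, 0, 0, 0, 0.65])

```text
t: 2.6
eef_pos: [453.3, -236.2, 308.1]
tcp_rot: [-1.456, 1.567, -2.51]
ft_force: [0.4, 0.4, -0.3]
opening: 0.651
```

```bash
python3 plan.py 0.65 456 -228 50 30 3
python3 - <<'E'
from h import *; from cell import eyes
for n,b in (("scene",(225,130,315,240)),("top",(215,150,310,240))):
    c=eyes.read_camera(n); crop(c["image"],*b,6,f"pics/{n}1.png")
E
```

```text
t 2.60 grasp [ 452.7 -236.6  137.1] bearing 29.6 tilt 0.24deg open 0.651 F [ 0.4  0.4 -0.3]
29, 2, -2, 0, 0, 0, 0.65,
29, 2, -2, 0, 0, 0, 0.65,
29, 3, -2, -0.01, 0, 0, 0.65,
```

View pics/scene1.png

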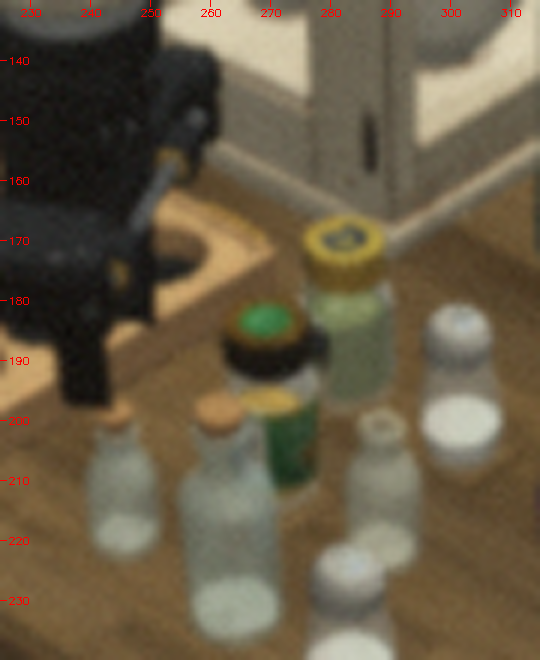

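View pics/top1.png

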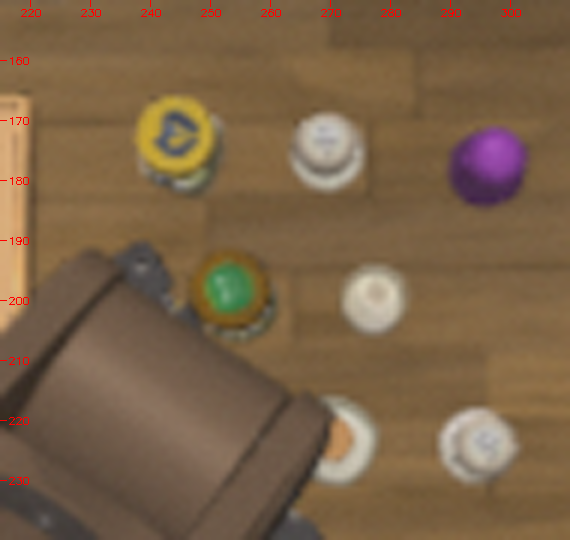

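>>> jog_arm(deltas=[22, 2, -2, 0, 0, 0, 0.65, 22, 2, -2, 0, 0, 0, 0.65, 20, 2, -2, 0, 0, 0, 0.65, 14, 2, 0, 0, 0, 0, 0.65, 5, 0, 0, 0, 0, 0, 0.65, 0, 0, 0, 0, 0, 0, 0.65])

```text
t: 3.45
eef_pos: [460.7, -225.0, 230.2]
tcp_rot: [0.132, 1.558, -0.916]
ft_force: [0.6, -0.2, -1.2]
opening: 0.649
```

```bash
python3 plan.py 0.65 456 -228 50 30 1
```

```text
t 3.45 grasp [ 462.  -226.7   59.3] bearing 30.0 tilt 0.71deg open 0.649 F [ 0.6 -0.2 -1.2]
9, -6, 0, 0, 0.01, 0, 0.65,
```

>>> jog_arm(deltas=[5, -3, 0, 0, 0.01, 0, 0.65, 5, -3, 0, 0, 0, 0, 0.65, 0, 0, 0, 0, 0, 0, 0.65])

```text
t: 3.82
eef_pos: [455.2, -228.5, 220.7]
tcp_rot: [0.667, 1.567, -0.381]
ft_force: [-0.4, -0.5, 1.2]
opening: 0.65
```

```bash
python3 plan.py 0.65 456 -228 50 30 1
python3 - <<'E'
from h import *; from cell import eyes
c=eyes.read_camera("scene"); crop(c["image"],215,140,305,240,6,f"pics/scene2.png")
E
```

```text
t 3.83 grasp [ 455.8 -228.8   49.7] bearing 30.0 tilt 0.22deg open 0.650 F [-0.4 -0.5  1.2]
0, 1, 0, 0, 0, 0, 0.65,
```

View pics/scene2.png

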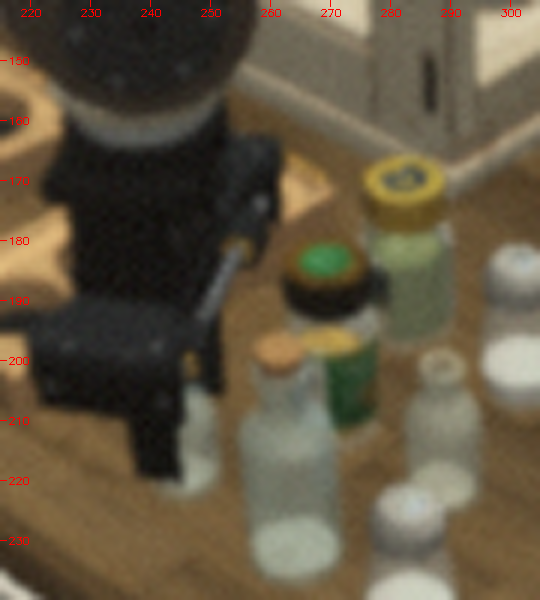

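The fingers straddle the small bottle at (246,215) and are clear of the tall one, so I'm closing.

>>> jog_arm(deltas=[0, 0, 0, 0, 0, 0, 0, 0, 0, 0, 0, 0, 0, 0, 0, 0, 0, 0, 0, 0, 0, 0, 0, 0, 0, 0, 0, 0])

```text
t: 4.38
eef_pos: [455.4, -228.5, 221.1]
tcp_rot: [0.628, 1.566, -0.419]
ft_force: [-1.2, 1.4, -0.1]
opening: 0.347
```

```bash
python3 plan.py 0 460 -220 110 30 3 471 -84.5 110 30 0
```

```text
t 4.38 grasp [ 456.2 -228.9   50.1] bearing 30.0 tilt 0.27deg open 0.347 F [-1.2  1.4 -0.1]
-20, 3, -2, 0, 0, 0, 0,
-20, 3, -1, 0, 0, 0, 0,
-20, 2, -2, 0, 0, 0, 0,
0, 26, -37, 0, 0, 0, 0,
0, 26, -37, 0, 0, 0, 0,
0, 26, -38, 0, 0, 0, 0,
```

>>> jog_arm(deltas=[-20, 0, 0, 0, 0, 0, 0, -25, 3, -1, 0, 0, 0, 0, -20, 10, -10, 0, 0, 0, 0, 0, 20, -28, 0, 0, 0, 0, 0, 20, -28, 0, 0, 0, 0, 0, 14, -21, 0, 0, 0, 0, 0, 6, -10, 0, 0, 0, 0, 0, 0, 0, 0, 0, 0, 0])

```text
t: 5.38
eef_pos: [469.7, -104.0, 287.9]
tcp_rot: [0.706, 1.567, -0.342]
ft_force: [0.0, -0.1, -1.2]
opening: 0.346
```

```bash
python3 plan.py 0 471 -84.5 85 30 1
```

```text
t 5.38 grasp [ 470.4 -104.3  116.9] bearing 29.9 tilt 0.25deg open 0.346 F [ 0.  -0.1 -1.2]
32, 11, -16, 0, 0, 0, 0,
```

>>> jog_arm(deltas=[11, 5, -8, 0, 0, 0, 0, 11, 5, -8, 0, 0, 0, 0, 9, 0, 0, 0, 0, 0, 0, 0, 0, 0, 0, 0, 0, 0])

```text
t: 5.88
eef_pos: [470.5, -85.5, 253.9]
tcp_rot: [0.652, 1.568, -0.399]
ft_force: [0.4, -0.4, -1.7]
opening: 0.347
```

```bash
python3 plan.py 0 471 -84.5 59 30 2
python3 - <<'E'
from h import *; from cell import eyes
for n,b in (("scene",(175,140,275,240)),("top",(180,150,260,240))):
    c=eyes.read_camera(n); crop(c["image"],*b,6,f"pics/{n}3.png")
E
```

```text
t 5.88 grasp [471.  -85.8  82.9] bearing 29.8 tilt 0.18deg open 0.347 F [ 0.4 -0.4 -1.7]
12, 0, 0, 0, 0, 0, 0,
12, 1, -1, 0, 0, 0, 0,
```

View pics/scene3.png

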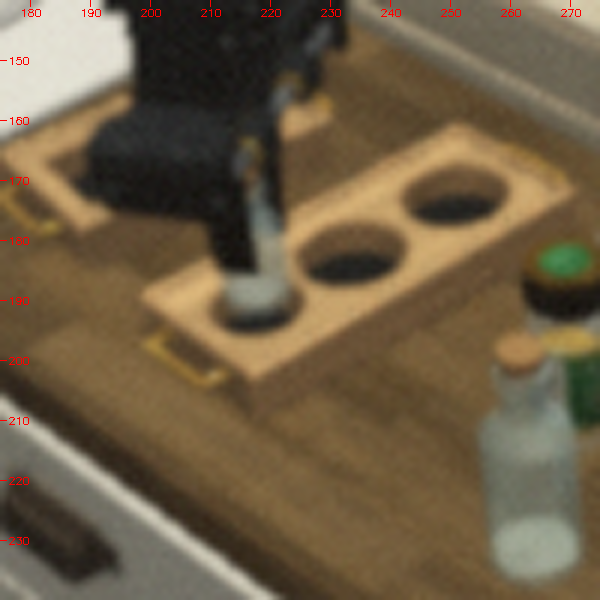

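Run:
```python
from h import *; from cell import eyes
s=load("scene0.npz")
print(plane(s,218.5,188,33)[:2],plane(s,217.3,190.5,33)[:2],proj(s,[[471,-85.8,33],[471,-85.8,82]]))
c=eyes.read_camera("scene"); crop(c["image"],200,165,240,205,15,"pics/scene4.png",5)
```

```text
[475.16964467 -80.79839423] [464.32377963 -88.05635437] [[218.4887244  189.24021325]
 [216.48842704 176.52734181]]
```

View pics/scene4.png

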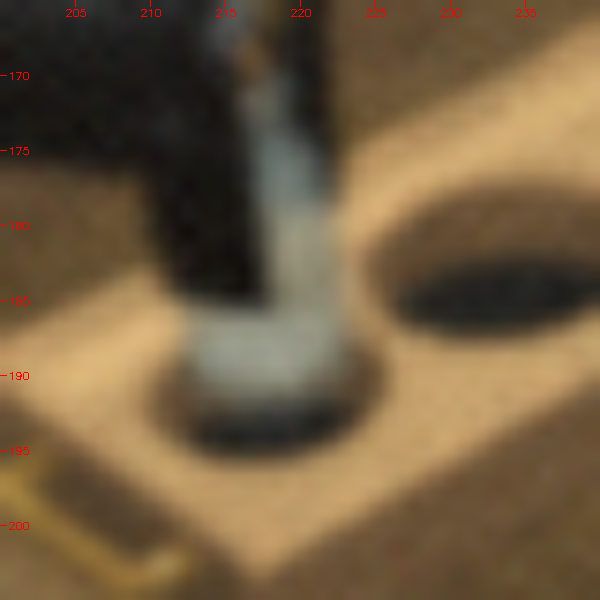

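View pics/top3.png

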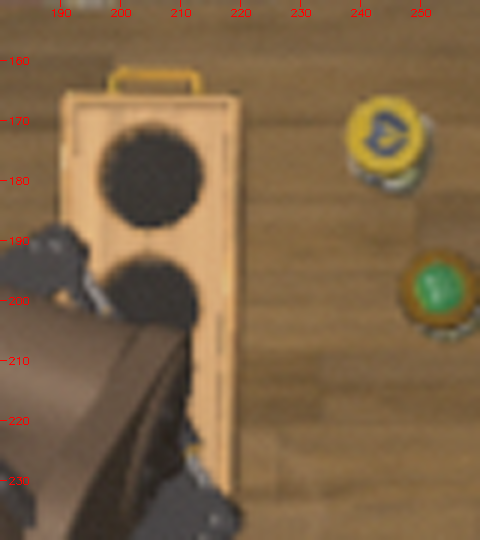

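Run:
```python
from h import *; from cell import eyes
s=load("scene0.npz"); g0=cv2.cvtColor(s["image"],cv2.COLOR_RGB2GRAY)
g1=cv2.cvtColor(eyes.read_camera("scene")["image"],cv2.COLOR_RGB2GRAY)
for u in (215,217,219): print(u,"before",g0[180:200,u].tolist(),"\n now",g1[180:200,u].tolist())
for v in (188,190,192): print(v,"before",g0[v,206:230].tolist(),"\n now",g1[v,206:230].tolist())
a=np.linspace(0,2*np.pi,360)
for n,(x,y,r) in dict(rim=(471.2,-84.5,25),bot=(471,-85.8,17)).items():
    P=proj(s,np.c_[x+r*np.cos(a),y+r*np.sin(a),np.full(360,33)]); print(n,P.min(0),P.max(0))
```

```text
215 before [146, 150, 161, 174, 175, 159, 135, 101, 83, 79, 76, 71, 55, 39, 42, 76, 133, 150, 150, 150] 
 now [25, 25, 22, 23, 41, 88, 138, 151, 150, 139, 118, 93, 70, 44, 41, 76, 137, 157, 157, 156]
217 before [148, 162, 173, 171, 165, 149, 120, 95, 83, 78, 75, 63, 42, 37, 40, 76, 127, 147, 151, 155] 
 now [81, 70, 61, 57, 49, 87, 134, 152, 153, 149, 133, 99, 62, 41, 41, 81, 135, 158, 158, 161]
219 before [159, 172, 175, 166, 158, 146, 118, 92, 82, 81, 78, 59, 43, 38, 47, 90, 138, 152, 156, 148] 
 now [145, 144, 137, 135, 129, 134, 145, 152, 151, 149, 125, 90, 56, 41, 48, 94, 142, 161, 158, 154]
188 before [174, 177, 178, 169, 159, 138, 115, 95, 87, 83, 81, 83, 80, 82, 84, 82, 80, 86, 94, 121, 142, 151, 146, 141] 
 now [182, 185, 186, 177, 163, 139, 129, 132, 145, 150, 150, 153, 157, 151, 145, 137, 115, 97, 102, 124, 150, 155, 152, 147]
190 before [173, 170, 158, 137, 111, 84, 74, 74, 76, 76, 72, 75, 78, 78, 74, 72, 77, 72, 74, 102, 144, 156, 159, 161] 
 now [182, 174, 163, 148, 115, 92, 87, 97, 111, 118, 126, 133, 136, 125, 109, 96, 85, 78, 77, 105, 145, 163, 167, 167]
192 before [155, 154, 150, 127, 95, 80, 73, 59, 57, 55, 50, 42, 43, 43, 40, 36, 47, 65, 95, 129, 154, 161, 161, 159] 
 now [163, 161, 155, 133, 104, 79, 71, 70, 66, 70, 64, 62, 55, 56, 51, 46, 49, 65, 99, 139, 159, 163, 169, 165]
rim [210.30233715 184.28421874] [226.23450026 193.94195974]
bot [213.06609272 185.98473964] [223.90595765 192.55911639]
```

Run:
```python
from h import *
s=load("scene0.npz");t=load("top0.npz"); g0=cv2.cvtColor(s["image"],cv2.COLOR_RGB2GRAY)
a=np.linspace(0,2*np.pi,360)
P=proj(s,np.c_[456.2+17*np.cos(a),-228.9+17*np.sin(a),np.full(360,0)]);print(P.min(0),P.max(0))
for u in (243,245,247): print(u,g0[210:228,u].tolist())
for v in (216,218): print(v,g0[v,235:257].tolist())
# far & mid rims, short round rim in scene: vertical extents
for n,(x,y,r) in dict(mid=(535,-86.3,30),far=(609,-88.3,30),sround=(572.7,73.3,30)).items():
    P=proj(s,np.c_[x+r*np.cos(a),y+r*np.sin(a),np.full(360,33)]); m=P.mean(0);u=int(round(m[0])); print(n,P.min(0).round(1),P.max(0).round(1)); v0=int(P[:,1].min())-4; print(u,v0,g0[v0:v0+24,u].tolist()); v=int(round(m[1])); u0=int(P[:,0].min())-5; print(v,u0,g0[v,u0:u0+32].tolist())
```

```text
[240.91054982 215.86239376] [252.28565101 223.38146939]
243 [117, 116, 109, 109, 111, 120, 137, 145, 151, 142, 139, 122, 102, 94, 89, 86, 90, 92]
245 [124, 115, 119, 113, 117, 125, 140, 144, 147, 151, 146, 135, 113, 98, 94, 85, 88, 89]
247 [125, 119, 112, 106, 110, 119, 132, 141, 147, 150, 150, 130, 109, 101, 90, 89, 94, 88]
216 [94, 92, 88, 86, 93, 105, 108, 125, 137, 144, 140, 141, 132, 123, 116, 106, 95, 82, 74, 77, 89, 101]
218 [90, 90, 94, 89, 93, 105, 128, 147, 151, 144, 147, 150, 147, 145, 139, 125, 98, 84, 78, 80, 83, 96]
mid [224.6 174.9] [243.3 185.9]
234 170 [138, 154, 167, 171, 172, 156, 138, 103, 90, 82, 80, 70, 49, 38, 39, 34, 47, 94, 143, 156, 158, 157, 145, 108]
180 219 [159, 168, 173, 176, 168, 155, 129, 103, 85, 76, 76, 77, 80, 82, 79, 80, 78, 80, 77, 74, 74, 73, 77, 105, 142, 160, 166, 166, 166, 168, 168, 169]
far [242.2 165.5] [260.3 175.9]
251 161 [128, 136, 157, 165, 161, 144, 119, 89, 83, 82, 78, 57, 41, 37, 33, 45, 88, 143, 164, 164, 157, 143, 115, 89]
171 237 [172, 169, 171, 165, 147, 115, 91, 77, 71, 75, 73, 73, 79, 74, 78, 78, 78, 76, 73, 72, 70, 77, 103, 142, 160, 166, 164, 161, 151, 135, 129, 132]
sround [203.3 152.8] [220.6 162.3]
212 148 [77, 110, 131, 142, 150, 147, 128, 102, 84, 79, 78, 63, 44, 41, 48, 82, 129, 150, 149, 123, 96, 79, 79, 79]
158 198 [154, 155, 155, 155, 145, 123, 97, 79, 74, 73, 72, 80, 78, 76, 78, 76, 78, 80, 75, 72, 77, 95, 137, 159, 165, 162, 150, 138, 131, 125, 131, 119]
```

Run:
```python
from h import *
s=load("scene0.npz");t=load("top0.npz")
G=np.array([471.0,-85.8]);b=np.radians(29.8);j=np.array([np.cos(b),np.sin(b)]);w=np.array([-j[1],j[0]])
for sg in (-1,1):
  for d in (17,29):
    for e in (-10,10):
        P=np.r_[G+sg*j*d+w*e,64]; print(sg,d,e,proj(s,P)[0].round(1))
# stand corners, scene check: predicted top corners of long stand
th=np.radians(-1.55);u=np.array([np.cos(th),np.sin(th)]);v=np.array([-u[1],u[0]])
for i,k in ((-113,-50),(-113,50),(113,-50),(113,50)): print("corner",i,k,proj(s,np.r_[np.array([543,-86.5])+i*u+k*v,33])[0].round(1),proj(s,np.r_[np.array([543,-86.5])+i*u+k*v,0])[0].round(1))
crop(s["image"],190,140,280,215,8,"pics/stand_s.png",5)
```

```text
-1 17 -10 [218.3 184.9]
-1 17 10 [212.2 184.1]
-1 29 -10 [216.9 187.2]
-1 29 10 [210.8 186.4]
1 17 -10 [222.2 178.5]
1 17 10 [216.2 177.7]
1 29 -10 [223.5 176.3]
1 29 10 [217.5 175.5]
corner -113 -50 [217.7 201.9] [219.1 210.3]
corner -113 50 [198.3 188.3] [199.9 196.5]
corner 113 -50 [271.9 170.6] [272.4 178.7]
corner 113 50 [251.9 159.2] [252.6 167.1]
```

View pics/stand_s.png

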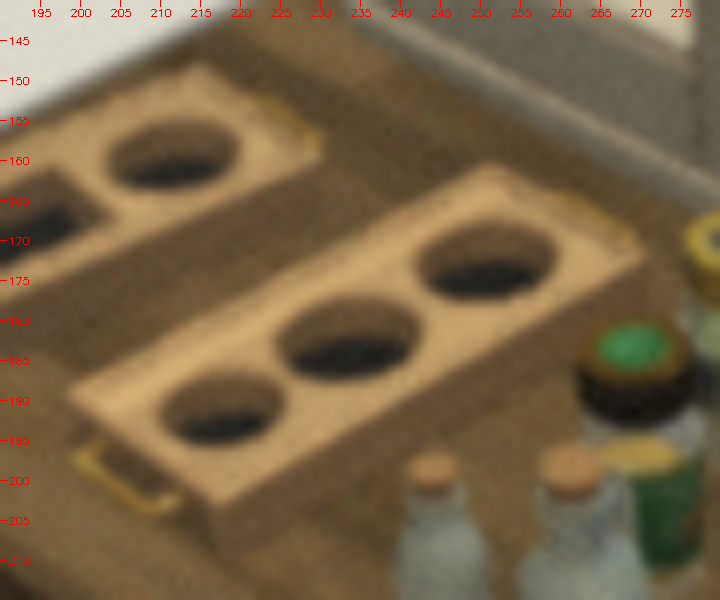

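The two cameras disagree on the well by about 5 mm. The top view agrees with where the bottle was actually gripped, and clearance is 8 mm, so I'm settling on well centres near the raw dark centroids. Now lowering slowly.

>>> jog_arm(deltas=[8, 0, 1, 0, 0, 0, 0, 8, -1, 0, 0, 0, 0, 0, 5, 0, 0, 0, 0, 0, 0, 0, 0, 0, 0, 0, 0, 0])

```text
t: 6.58
eef_pos: [470.4, -87.4, 232.8]
tcp_rot: [0.693, 1.565, -0.358]
ft_force: [-0.6, -0.0, -0.8]
opening: 0.344
```

```bash
python3 plan.py 0 470.3 -86.2 59 30 1
python3 - <<'E'
from h import *; from cell import eyes
c=eyes.read_camera("scene"); crop(c["image"],200,165,240,205,15,"pics/scene5.png",5)
E
```

```text
t 6.58 grasp [471.3 -87.8  61.8] bearing 29.8 tilt 0.35deg open 0.344 F [-0.6 -0.  -0.8]
3, 1, -1, 0, 0, 0, 0,
```

View pics/scene5.png

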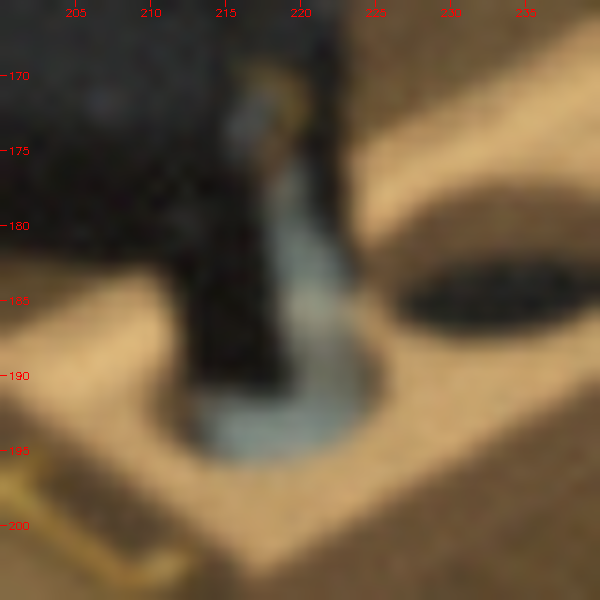

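The base is inside the rim at (218,193) with no contact force. I'm lowering the last 3 mm and releasing.

>>> jog_arm(deltas=[3, 0, 0, 0, 0, 0, 0, 0, 0, 0, 0, 0, 0, 0])

```text
t: 6.88
eef_pos: [470.5, -87.4, 230.0]
tcp_rot: [0.693, 1.564, -0.358]
ft_force: [0.3, 0.1, -1.3]
opening: 0.343
```

```bash
python3 plan.py
```

```text
t 6.88 grasp [471.5 -87.8  59. ] bearing 29.8 tilt 0.38deg open 0.343 F [ 0.3  0.1 -1.3]
```

>>> jog_arm(deltas=[1, 0, 0, 0, 0, 0, 0, 0, 0, 0, 0, 0, 0, 0.45, 0, 0, 0, 0, 0, 0, 0.6, 0, 0, 0, 0, 0, 0, 0.6, -15, 0, 0, 0, 0, 0, 0.6, -40, 0, 0, 0, 0, 0, 0.6, -50, 0, 0, 0, 0, 0, 0.65])

```text
t: 7.75
eef_pos: [469.6, -87.1, 336.2]
tcp_rot: [0.589, 1.569, -0.462]
ft_force: [-0.2, -1.0, -0.5]
opening: 0.638
```

```bash
python3 - <<'E'
from h import *; from cell import eyes
c=eyes.read_camera("scene"); crop(c["image"],190,150,310,240,6,"pics/scene6.png",5)
E
python3 plan.py 0.65 580 -220 165 74 0 619.5 -304.5 120 74 2 619.5 -304.5 90 74 2
```

```text
t 7.80 grasp [471.8 -87.8 171. ] bearing 29.8 tilt 0.55deg open 0.647 F [ 1.  -0.6  6. ]
1, 6, 34, -0.15, 0, 0, 0.65,
2, 1, 34, -0.16, 0, 0, 0.65,
1, -5, 34, -0.15, 0, 0, 0.65,
2, -10, 33, -0.16, 0, 0, 0.65,
1, -15, 31, -0.15, 0.01, 0, 0.65,
23, -35, 31, 0, 0, 0, 0.65,
22, -36, 31, 0, 0, 0, 0.65,
15, 0, 0, 0, 0, 0, 0.65,
15, 0, 0, 0, 0, 0, 0.65,
```

View pics/scene6.png

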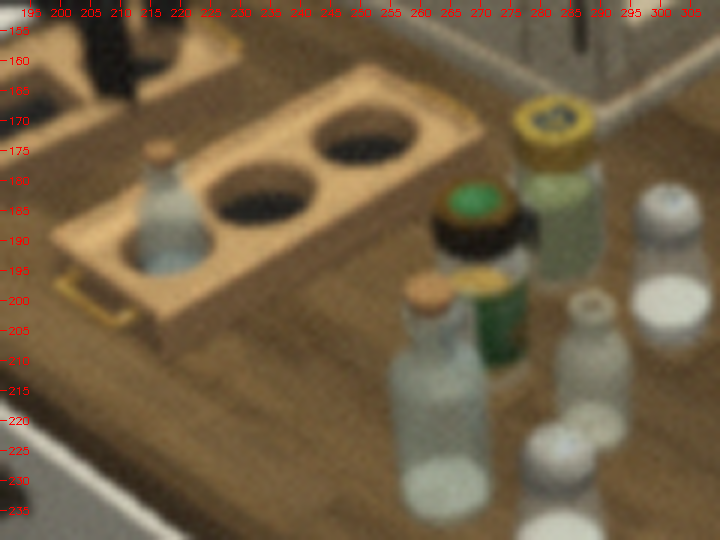

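The small bottle stands upright in its well, body at (218,185). Next is shaker 1.

>>> jog_arm(deltas=[1, 6, 34, -0.15, 0, 0, 0.65, 2, 1, 34, -0.16, 0, 0, 0.65, 1, -5, 34, -0.15, 0, 0, 0.65, 2, -10, 33, -0.16, 0, 0, 0.65, 1, -15, 31, -0.15, 0.01, 0, 0.65, 4, -35, 31, 0, 0, 0, 0.65, 4, -30, 25, 0, 0, 0, 0.65, 0, 0, 0, 0, 0, 0, 0.65])

```text
t: 8.8
eef_pos: [621.5, -300.8, 339.7]
tcp_rot: [-0.152, 1.561, -0.404]
ft_force: [-0.9, 0.5, -0.4]
opening: 0.652
```

```bash
python3 plan.py 0.65 619.5 -304.5 110 74 2
```

```text
t 8.80 grasp [ 623.1 -301.5  168.7] bearing 75.5 tilt 0.57deg open 0.652 F [-0.9  0.5 -0.4]
29, -2, -1, 0.01, 0, 0, 0.65,
30, -2, -1, 0.02, 0.01, 0, 0.65,
```

>>> jog_arm(deltas=[29, -2, -1, 0.01, 0, 0, 0.65, 30, -2, -1, 0.01, 0.01, 0, 0.65, 20, 0, 0, 0, 0, 0, 0.65, 12, 0, 0, 0, 0, 0, 0.65, 0, 0, 0, 0, 0, 0, 0.65])

```text
t: 9.43
eef_pos: [618.4, -302.0, 250.1]
tcp_rot: [-0.564, 1.568, -0.835]
ft_force: [0.3, -0.3, -1.2]
opening: 0.649
```

```bash
python3 plan.py 0.65 619.5 -304.5 70 74 2;  python3 - <<'E'
from h import *; from cell import eyes
for n,b in (("scene",(245,130,335,230)),):
    c=eyes.read_camera(n); crop(c["image"],*b,6,f"pics/{n}7.png")
E
```

```text
t 9.43 grasp [ 618.8 -302.4   79.1] bearing 74.4 tilt 0.19deg open 0.649 F [ 0.3 -0.3 -1.2]
5, -1, 1, 0, 0, 0, 0.65,
4, -1, 1, 0.01, 0, 0, 0.65,
```

View pics/scene7.png

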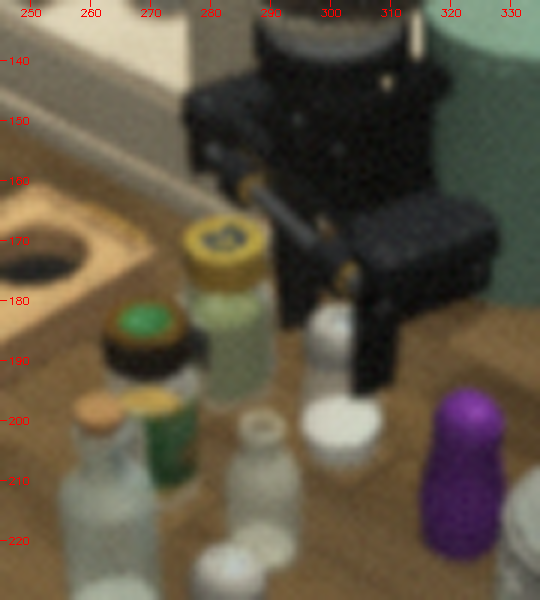

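The fingers straddle the grey top at (301,188). Lowering and closing.

>>> jog_arm(deltas=[5, -1, 1, 0, 0, 0, 0.65, 4, -1, 1, 0, 0, 0, 0.65, 0, 0, 0, 0, 0, 0, 0.5, 0, 0, 0, 0, 0, 0, 0, 0, 0, 0, 0, 0, 0, 0, 0, 0, 0, 0, 0, 0, 0, 0, 0, 0, 0, 0, 0, 0])

```text
t: 10.35
eef_pos: [620.4, -304.9, 243.3]
tcp_rot: [-0.411, 1.563, -0.683]
ft_force: [-0.4, -0.1, -1.3]
opening: 0.356
```

```bash
python3 plan.py 0 610 -290 200 80 2 550 -180 200 88 0 534.2 -88 140 88 3
```

```text
t 10.35 grasp [ 621.4 -305.7   72.3] bearing 74.4 tilt 0.42deg open 0.356 F [-0.4 -0.1 -1.3]
-64, 6, -7, -0.05, 0, 0, 0,
-64, 6, -6, -0.05, 0.01, 0, 0,
0, 33, -26, -0.05, 0, 0, 0,
0, 34, -24, -0.04, 0, 0, 0,
0, 34, -23, -0.05, 0, 0, 0,
20, 31, -6, 0, 0, 0, 0,
20, 30, -6, 0, 0, 0, 0,
20, 31, -7, 0, 0, 0, 0,
```

>>> jog_arm(deltas=[-40, 0, 0, 0, 0, 0, 0, -50, 0, 0, -0.05, 0, 0, 0, -30, 20, -15, -0.05, 0, 0, 0, 0, 33, -26, -0.05, 0, 0, 0, 0, 34, -24, -0.04, 0, 0, 0, 0, 34, -23, -0.05, 0, 0, 0, 10, 31, -6, 0, 0, 0, 0, 20, 22, -6, 0, 0, 0, 0, 15, 10, 0, 0, 0, 0, 0, 0, 0, 0, 0, 0, 0, 0])

```text
t: 11.6
eef_pos: [535.4, -103.3, 319.7]
tcp_rot: [-0.532, 1.564, -0.556]
ft_force: [-0.1, 0.0, -1.0]
opening: 0.358
```

```bash
python3 plan.py 0 534.3 -87.8 110 88 2
```

```text
t 11.60 grasp [ 536.3 -103.8  148.7] bearing 88.6 tilt 0.37deg open 0.358 F [-0.1  0.  -1. ]
19, 8, -1, 0.01, 0, 0, 0,
20, 8, -1, 0, 0.01, 0, 0,
```

>>> jog_arm(deltas=[18, 8, -1, 0, 0, 0, 0, 17, 8, -1, 0, 0.01, 0, 0, 3, 0, 0, 0, 0, 0, 0])

```text
t: 11.98
eef_pos: [534.5, -88.0, 282.0]
tcp_rot: [-2.136, 1.566, -2.161]
ft_force: [-0.2, -0.1, -1.1]
opening: 0.356
```

```bash
python3 plan.py 0 534.3 -87.8 84 88 2;  python3 - <<'E'
from h import *; from cell import eyes
for n,b in (("scene",(200,130,280,210)),):
    c=eyes.read_camera(n); crop(c["image"],*b,7,f"pics/{n}8.png")
E
```

```text
t 11.97 grasp [534.  -88.7 111. ] bearing 88.6 tilt 0.28deg open 0.356 F [-0.2 -0.1 -1.1]
14, 0, 0, 0.01, 0, 0, 0,
13, 0, 0, 0, 0, 0, 0,
```

View pics/scene8.png

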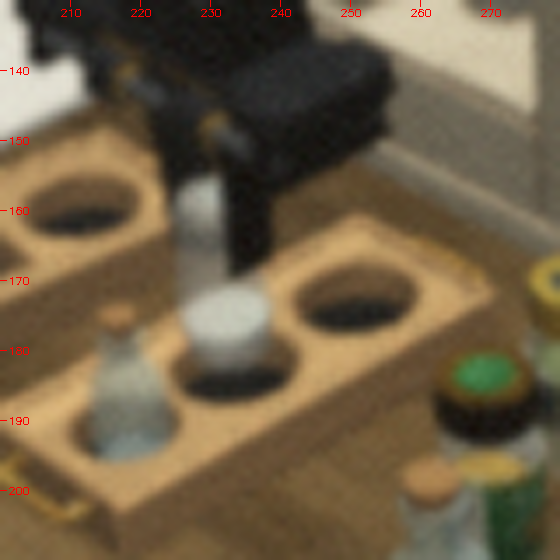

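Shaker 1 is held over the middle well, base at (232,181). Lowering.

>>> jog_arm(deltas=[10, 0, 0, 0, 0, 0, 0, 10, 0, 0, 0, 0, 0, 0, 6, 0, 0, 0, 0, 0, 0, 2, 0, 0, 0, 0, 0, 0, 0, 0, 0, 0, 0, 0, 0])

```text
t: 12.65
eef_pos: [535.0, -89.3, 253.0]
tcp_rot: [-1.7, 1.566, -1.726]
ft_force: [0.3, -0.9, -1.5]
opening: 0.355
```

```bash
python3 plan.py 0 534.3 -87.8 80.5 88 1
```

```text
t 12.65 grasp [534.8 -90.1  82. ] bearing 88.5 tilt 0.27deg open 0.355 F [ 0.3 -0.9 -1.5]
2, 1, -1, 0.01, 0, 0, 0,
```

>>> jog_arm(deltas=[1, 3, 0, 0, 0, 0, 0, 1, 0, 0, 0, 0, 0, 0, 0, 0, 0, 0, 0, 0, 0.4, 0, 0, 0, 0, 0, 0, 0.5, 0, 0, 0, 0, 0, 0, 0.5, -15, 0, 0, 0, 0, 0, 0.6, -40, 0, 0, 0, 0, 0, 0.65, -40, 0, 0, 0, 0, 0, 0.65])

```text
t: 13.65
eef_pos: [535.0, -85.6, 348.9]
tcp_rot: [-2.268, 1.566, -2.294]
ft_force: [1.0, -0.2, -0.2]
opening: 0.647
```

```bash
python3 - <<'E'
from h import *; from cell import eyes
for n,b in (("scene",(200,130,310,230)),):
    c=eyes.read_camera(n); crop(c["image"],*b,6,f"pics/{n}9.png")
E
python3 plan.py 0.7 535.5 -253 175 78 0 535.5 -253 150 78 1
```

```text
t 13.70 grasp [536.1 -86.6 182.9] bearing 88.5 tilt 0.38deg open 0.645 F [ 1.3 -0.   5. ]
3, -56, 1, 0.06, 0, 0, 0.7,
3, -55, 5, 0.06, 0, 0, 0.7,
3, -55, 8, 0.06, 0, 0.01, 0.7,
25, -1, 0, 0, 0, 0, 0.7,
```

View pics/scene9.png

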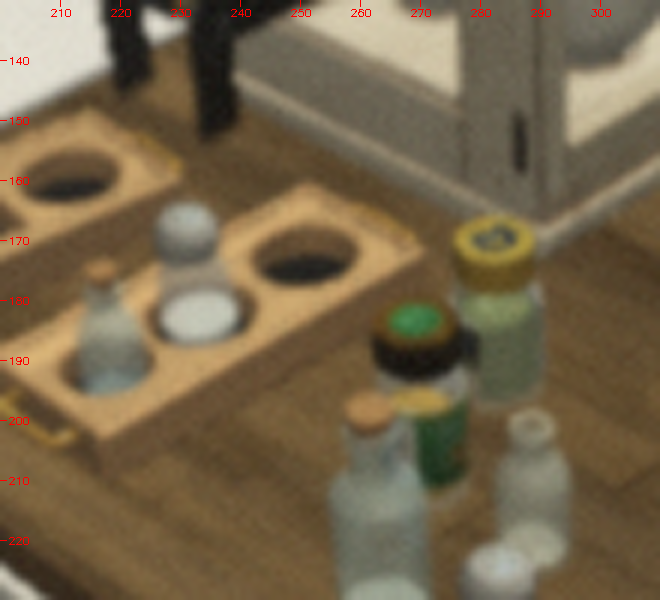

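Shaker 1 stands in the middle well, salt at (233,182). The round jar is next, approached with bearing 95 so the gripper body clears the tall bottle.

```bash
python3 plan.py 0.62 535.5 -253 165 95 0 535.5 -253 130 95 1
```

```text
t 13.70 grasp [536.1 -86.6 182.9] bearing 88.5 tilt 0.38deg open 0.645 F [ 1.3 -0.   5. ]
6, -56, 1, -0.04, 0, 0, 0.62,
6, -56, -1, -0.04, 0, 0, 0.62,
7, -55, -3, -0.03, 0, 0.01, 0.62,
35, 0, 0, 0, 0, 0, 0.62,
```

>>> jog_arm(deltas=[6, -50, 1, -0.04, 0, 0, 0.62, 6, -50, -1, -0.04, 0, 0, 0.62, 6, -40, -3, -0.03, 0, 0.01, 0.62, 0, -15, -1, 0, 0, 0, 0.62, 10, 0, 0, 0, 0, 0, 0.62, 0, 0, 0, 0, 0, 0, 0.62])

```text
t: 14.45
eef_pos: [534.6, -242.9, 332.5]
tcp_rot: [0.018, 1.561, 0.107]
ft_force: [0.2, 0.6, -0.3]
opening: 0.619
```

```bash
python3 plan.py 0.62 535.5 -253 130 95 1
```

```text
t 14.45 grasp [ 536.3 -242.8  161.5] bearing 95.1 tilt 0.59deg open 0.619 F [ 0.2  0.6 -0.3]
32, -10, 0, 0, 0.01, 0, 0.62,
```

>>> jog_arm(deltas=[4, -10, 0, 0, 0.01, 0, 0.62, 20, 0, 0, 0, 0, 0, 0.62, 0, 0, 0, 0, 0, 0, 0.62])

```text
t: 14.82
eef_pos: [536.3, -251.4, 308.3]
tcp_rot: [-3.036, 1.57, -2.943]
ft_force: [0.3, -0.5, 0.0]
opening: 0.618
```

```bash
python3 plan.py 0.62 535.5 -253 64 95 3;python3 - <<'E'
from h import *; from cell import eyes
for n,b in (("scene",(220,110,310,210)),("top",(200,150,310,250))):
    c=eyes.read_camera(n); crop(c["image"],*b,6,f"pics/{n}10.png")
E
```

```text
t 14.82 grasp [ 536.1 -251.4  137.3] bearing 95.3 tilt 0.05deg open 0.618 F [ 0.3 -0.5  0. ]
24, -1, 0, 0, 0, 0, 0.62,
25, 0, 0, 0, 0, 0, 0.62,
24, -1, -1, 0.01, 0, 0, 0.62,
```

View pics/scene10.png

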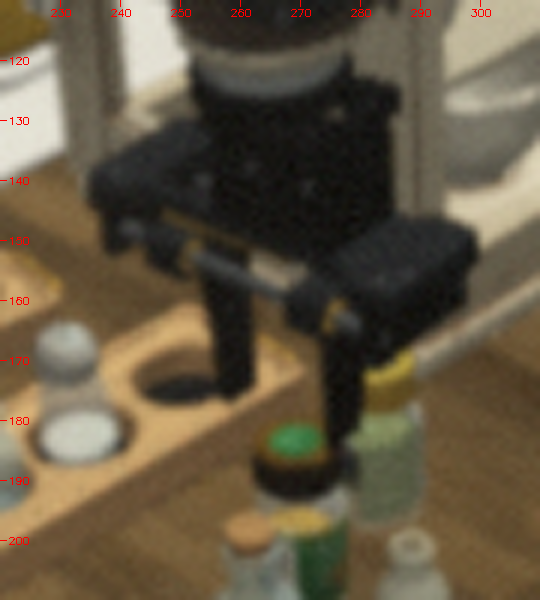

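The fingertips at (259,175) and (277,183) sit symmetrically about the cap (268,183). Descending.

>>> jog_arm(deltas=[22, -1, 0, 0, 0, 0, 0.62, 22, -1, 0, 0, 0, 0, 0.62, 15, 0, 0, 0, 0, 0, 0.62, 8, 0, 0, 0, 0, 0, 0.62, 0, 0, 0, 0, 0, 0, 0.62])

```text
t: 15.55
eef_pos: [538.1, -253.9, 244.6]
tcp_rot: [-0.745, 1.563, -0.652]
ft_force: [-0.4, -0.8, 0.4]
opening: 0.621
```

```bash
python3 plan.py 0.62 535.5 -253 62 95 1
```

```text
t 15.55 grasp [ 539.2 -254.7   73.6] bearing 95.3 tilt 0.45deg open 0.621 F [-0.4 -0.8  0.4]
12, 1, -3, 0.01, 0.01, 0.01, 0.62,
```

>>> jog_arm(deltas=[6, 1, -2, 0, 0.01, 0, 0.62, 6, 0, -1, 0, 0, 0, 0.62, 0, 0, 0, 0, 0, 0, 0.55, 0, 0, 0, 0, 0, 0, 0.3, 0, 0, 0, 0, 0, 0, 0, 0, 0, 0, 0, 0, 0, 0, 0, 0, 0, 0, 0, 0, 0])

```text
t: 16.42
eef_pos: [535.0, -253.2, 233.2]
tcp_rot: [-2.056, 1.563, -1.963]
ft_force: [-0.1, -0.1, -1.6]
opening: 0.461
```

```bash
python3 plan.py 0 545 -250 150 90 2 590 -150 150 90 0 607.8 -89.5 150 90 0
```

```text
t 16.43 grasp [ 534.5 -254.4   62.2] bearing 95.4 tilt 0.42deg open 0.461 F [-0.1 -0.1 -1.6]
-44, 1, 5, 0.05, 0, 0, 0,
-44, 1, 5, 0.04, 0, 0.01, 0,
0, 50, 23, 0, 0, 0, 0,
0, 50, 22, 0, 0, 0, 0,
0, 30, 9, 0, 0, 0, 0,
0, 30, 9, 0, 0, 0, 0,
```

>>> jog_arm(deltas=[-20, 0, 0, 0, 0, 0, 0, -45, 1, 3, 0.04, 0, 0, 0, -45, 10, 5, 0.04, 0, 0, 0, 0, 42, 23, 0, 0, 0, 0, 0, 42, 22, 0, 0, 0, 0, 0, 33, 12, 0, 0, 0, 0, 0, 20, 8, 0, 0, 0, 0, 5, 10, 3, 0, 0, 0, 0, 5, 0, 0, 0, 0, 0, 0])

```text
t: 17.55
eef_pos: [610.8, -89.3, 335.0]
tcp_rot: [-1.949, 1.564, -1.94]
ft_force: [-1.0, 1.6, -0.7]
opening: 0.461
```

```bash
python3 plan.py 0 607.8 -89.5 105 90 3
```

```text
t 17.55 grasp [610.4 -90.4 164. ] bearing 90.5 tilt 0.38deg open 0.461 F [-1.   1.6 -0.7]
20, 0, -1, 0, 0, 0, 0,
20, 0, -1, 0, 0, 0, 0,
19, 0, -1, 0.01, 0, 0.01, 0,
```

>>> jog_arm(deltas=[20, 0, -1, 0, 0, 0, 0, 20, 0, -1, 0, 0, 0, 0, 17, 0, -1, 0, 0, 0.01, 0, 2, 0, 0, 0, 0, 0, 0, 0, 0, 0, 0, 0, 0, 0])

```text
t: 18.18
eef_pos: [606.7, -93.3, 273.0]
tcp_rot: [2.271, 1.565, 2.276]
ft_force: [-0.6, -0.9, -0.7]
opening: 0.461
```

```bash
python3 plan.py 0 607.8 -89.5 71 90 3;python3 - <<'E'
from h import *; from cell import eyes
for n,b in (("scene",(205,110,305,210)),):
    c=eyes.read_camera(n); crop(c["image"],*b,6,f"pics/{n}11.png")
E
```

```text
t 18.18 grasp [606.  -92.6 102. ] bearing 90.3 tilt 0.33deg open 0.461 F [-0.6 -0.9 -0.7]
10, 1, 0, 0, 0, 0, 0,
10, 1, 1, 0, 0, 0, 0,
11, 2, 0, 0.01, 0, 0, 0,
```

View pics/scene11.png

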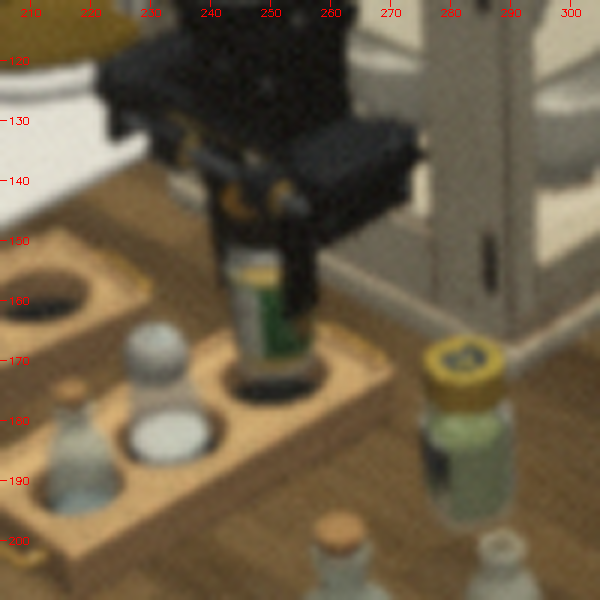

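>>> jog_arm(deltas=[9, 2, 0, 0, 0, 0, 0, 9, 1, 1, 0, 0, 0, 0, 8, 1, 0, 0, 0, 0, 0, 3, 0, 0, 0, 0, 0, 0, 0, 0, 0, 0, 0, 0, 0])

```text
t: 18.85
eef_pos: [607.8, -88.7, 242.9]
tcp_rot: [2.085, 1.566, 2.091]
ft_force: [0.4, -0.5, -2.3]
opening: 0.457
```

```bash
python3 plan.py 0 607.8 -89.5 70.5 90 1
```

```text
t 18.85 grasp [607.4 -88.   71.9] bearing 90.4 tilt 0.25deg open 0.457 F [ 0.4 -0.5 -2.3]
1, -1, 0, 0.01, 0, 0, 0,
```

>>> jog_arm(deltas=[2, 0, 0, 0, 0, 0, 0, 0, 0, 0, 0, 0, 0, 0, 0, 0, 0, 0, 0, 0, 0.5, 0, 0, 0, 0, 0, 0, 0.6, 0, 0, 0, 0, 0, 0, 0.6, -15, 0, 0, 0, 0, 0, 0.6, -45, 0, 0, 0, 0, 0, 0.62, -50, 0, -5, 0, 0, 0, 0.62])

```text
t: 19.85
eef_pos: [603.0, -89.3, 353.2]
tcp_rot: [2.459, 1.563, 2.465]
ft_force: [0.6, 0.1, -0.4]
opening: 0.618
```

```bash
python3 - <<'E'
from h import *; from cell import eyes
for n,b in (("scene",(200,120,310,220)),):
    c=eyes.read_camera(n); crop(c["image"],*b,6,f"pics/{n}12.png"); crop(c["image"],268,160,298,202,14,"pics/sq3.png",5)
E
python3 plan.py 0.62 619.5 -227 175 74 0
```

```text
t 19.90 grasp [603.5 -88.8 189.1] bearing 90.4 tilt 0.20deg open 0.618 F [ 2.4 -1.2  6.4]
5, -46, 5, 0.1, 0, 0, 0.62,
4, -45, 10, 0.09, 0, 0, 0.62,
5, -44, 14, 0.1, 0, 0, 0.62,
```

View pics/scene12.png

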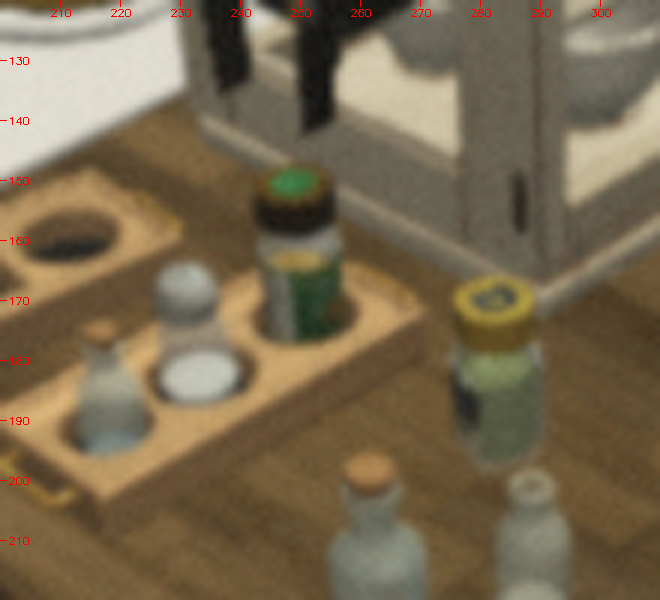

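View pics/sq3.png

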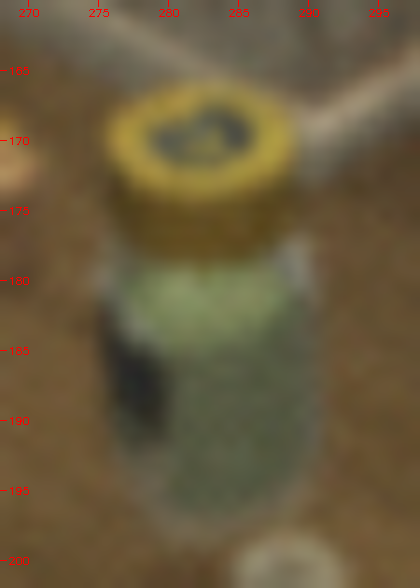

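The long stand is complete: small bottle (217,190), shaker (233,182) and round jar (249,165) all stand upright in their wells. On the square jar the face edge is at u≈280.5 between outlines at 275.5 and 290.5, which gives a yaw of about -17° and agrees with the first estimate. I'll use jaw bearing 73.

>>> jog_arm(deltas=[5, -46, 3, 0.1, 0, 0, 0.65, 4, -45, 8, 0.1, 0, 0, 0.65, 5, -32, 12, 0.1, 0, 0, 0.65, 0, -10, 0, 0, 0, 0, 0.65, 0, 0, 0, 0, 0, 0, 0.65])

```text
t: 20.52
eef_pos: [612.1, -226.5, 353.1]
tcp_rot: [0.248, 1.56, -0.051]
ft_force: [-0.6, 0.4, 1.1]
opening: 0.652
```

```bash
python3 plan.py 0.65 619.5 -227 135 73 2
```

```text
t 20.52 grasp [ 614.  -226.6  182.1] bearing 72.9 tilt 0.63deg open 0.652 F [-0.6  0.4  1.1]
24, 1, 3, 0, 0.01, 0, 0.65,
23, 1, 4, 0, 0, 0, 0.65,
```

>>> jog_arm(deltas=[24, 1, 3, 0, 0.01, 0, 0.65, 23, 1, 4, 0, 0, 0, 0.65, 12, 0, 0, 0, 0, 0, 0.65, 0, 0, 0, 0, 0, 0, 0.65])

```text
t: 21.02
eef_pos: [619.9, -222.3, 290.3]
tcp_rot: [2.174, 1.567, 1.882]
ft_force: [-0.1, 0.3, -0.2]
opening: 0.652
```

```bash
python3 plan.py 0.65 619.5 -227 50 73 4
python3 - <<'E'
from h import *; from cell import eyes
for n,b in (("scene",(240,120,330,220)),):
    c=eyes.read_camera(n); crop(c["image"],*b,6,f"pics/{n}13.png")
E
```

```text
t 21.02 grasp [ 619.7 -221.7  119.3] bearing 73.3 tilt 0.23deg open 0.652 F [-0.1  0.3 -0.2]
17, -1, 0, 0, 0, 0, 0.65,
17, -1, 0, 0, 0, 0, 0.65,
18, -1, 1, 0, 0, 0, 0.65,
17, -2, 0, 0, 0, 0, 0.65,
```

View pics/scene13.png

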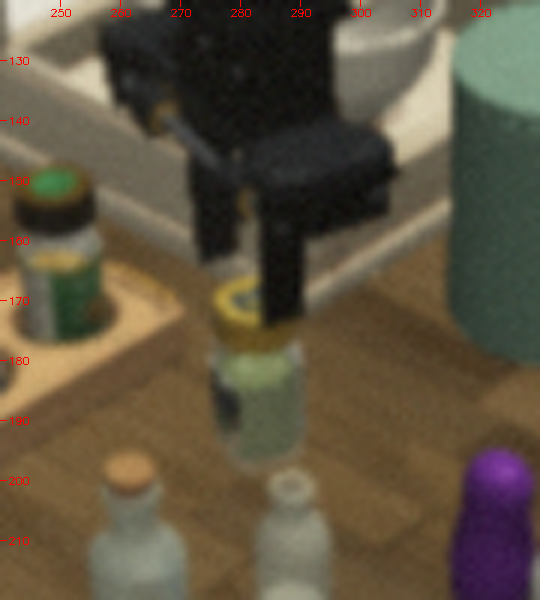

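Tips are at z≈100, about 5 mm left of centre (finger midpoint (281,168), cap (283,169.5)). I'll shift in y and then descend.

>>> jog_arm(deltas=[0, -5, 1, 0, 0, 0, 0.65, 15, 0, 0, 0, 0, 0, 0.65, 20, 0, 0, 0, 0, 0, 0.65, 18, 0, 0, 0, 0, 0, 0.65, 8, 0, 0, 0, 0, 0, 0.65, 0, 0, 0, 0, 0, 0, 0.65])

```text
t: 21.82
eef_pos: [619.5, -227.9, 227.8]
tcp_rot: [1.185, 1.568, 0.892]
ft_force: [0.5, -0.5, 0.5]
opening: 0.65
```

```bash
python3 plan.py 0.65 619.5 -227 50 73 1
```

```text
t 21.82 grasp [ 619.8 -227.5   56.8] bearing 73.2 tilt 0.17deg open 0.650 F [ 0.5 -0.5  0.5]
7, 1, 0, 0, 0, 0, 0.65,
```

>>> jog_arm(deltas=[5, 0, 0, 0, 0, 0, 0.65, 0, 0, 0, 0, 0, 0, 0.55, 0, 0, 0, 0, 0, 0, 0.45, 0, 0, 0, 0, 0, 0, 0.2, 0, 0, 0, 0, 0, 0, 0, 0, 0, 0, 0, 0, 0, 0])

```text
t: 22.58
eef_pos: [619.7, -227.9, 223.9]
tcp_rot: [0.638, 1.567, 0.346]
ft_force: [0.6, -0.3, -2.1]
opening: 0.438
```

```bash
python3 plan.py 0 610 -200 170 82.3 2 550 -50 170 82.3 0 500.8 81.5 150 82.3 0
```

```text
t 22.57 grasp [ 620.4 -227.7   53. ] bearing 73.3 tilt 0.24deg open 0.438 F [ 0.6 -0.3 -2.1]
-59, 12, -8, -0.08, 0, 0, 0,
-58, 13, -8, -0.08, 0, 0, 0,
0, 47, -26, 0, 0, 0, 0,
0, 47, -27, 0, 0, 0, 0,
0, 47, -26, 0, 0, 0, 0,
7, 41, -22, 0, 0, 0, 0,
6, 41, -22, 0, 0, 0, 0,
7, 42, -22, 0, 0, 0, 0,
```

>>> jog_arm(deltas=[-40, 0, 0, 0, 0, 0, 0, -50, 5, -4, -0.08, 0, 0, 0, -45, 25, -12, -0.08, 0, 0, 0, 0, 47, -26, 0, 0, 0, 0, 0, 47, -27, 0, 0, 0, 0, 0, 47, -26, 0, 0, 0, 0, 0, 45, -22, 0, 0, 0, 0, 0, 41, -22, 0, 0, 0, 0, 0, 28, -15, 0, 0, 0, 0, 0, 10, -5, 0, 0, 0, 0])

```text
t: 23.82
eef_pos: [497.9, 93.7, 363.6]
tcp_rot: [0.448, 1.564, 0.319]
ft_force: [0.7, 0.2, -1.0]
opening: 0.435
```

```bash
python3 plan.py 0 500.8 81.5 102 82.3 4
```

```text
t 23.82 grasp [499.   94.1 192.6] bearing 82.6 tilt 0.37deg open 0.435 F [ 0.7  0.2 -1. ]
23, -3, 1, 0, 0, 0, 0,
23, -3, 1, 0, 0, 0, 0,
22, -3, 1, 0, 0, 0, 0,
23, -3, 1, 0.01, 0.01, 0, 0,
```

>>> jog_arm(deltas=[23, -4, 1, 0, 0, 0, 0, 25, -4, 1, 0, 0, 0, 0, 25, -3, 1, 0, 0, 0, 0, 18, -2, 1, 0, 0.01, 0, 0, 4, 0, 0, 0, 0, 0, 0, 0, 0, 0, 0, 0, 0, 0])

```text
t: 24.58
eef_pos: [502.6, 78.9, 267.0]
tcp_rot: [1.903, 1.568, 1.774]
ft_force: [-0.1, 0.2, -1.3]
opening: 0.43
```

```bash
python3 plan.py 0 501 82 62 82.3 4
python3 - <<'E'
from h import *; from cell import eyes
for n,b in (("scene",(150,110,250,200)),("top",(130,160,230,250))):
    c=eyes.read_camera(n); crop(c["image"],*b,7 if n=="scene" else 6,f"pics/{n}14.png")
E
```

```text
t 24.57 grasp [502.5  79.5  96. ] bearing 82.6 tilt 0.18deg open 0.430 F [-0.1  0.2 -1.3]
9, 1, 0, 0, 0, 0, 0,
8, 1, -1, 0, 0, 0, 0,
9, 0, 0, 0, 0, 0, 0,
8, 1, -1, 0.01, 0, 0, 0,
```

View pics/scene14.png

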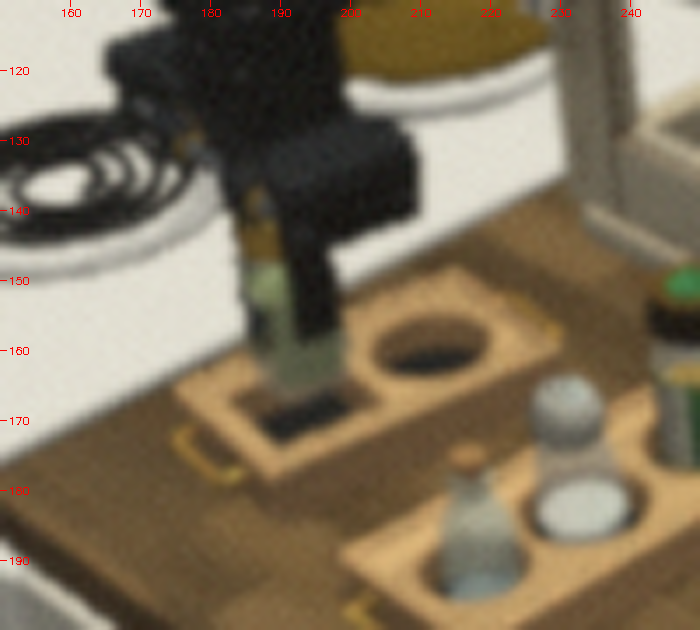

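View pics/top14.png

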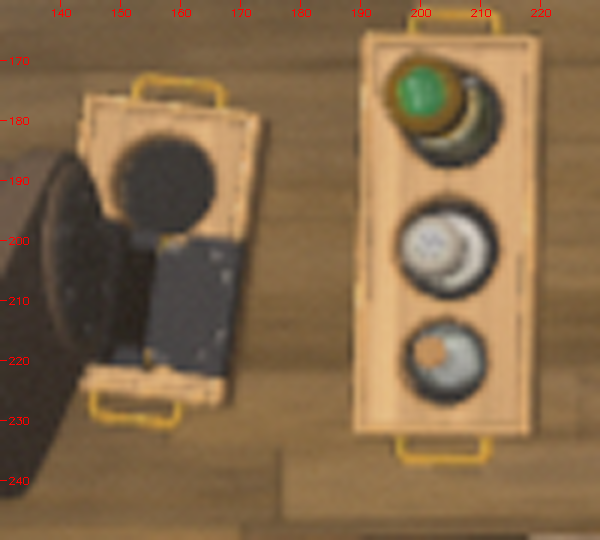

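Run:
```python
from h import *; from cell import eyes
c=eyes.read_camera("scene"); crop(c["image"],172,140,217,182,14,"pics/scene15.png",5)
th=np.radians(-7.4);u=np.array([np.cos(th),np.sin(th)]);v=np.array([-u[1],u[0]])
for nm,C,h,z in (("rim",(501,82),29,33),("jar",(502.5,79.5),20.5,43)):
    print(nm,[proj(c,np.r_[np.array(C)+h*(i*u+j*v),z])[0].round(1).tolist() for i,j in ((1,1),(1,-1),(-1,-1),(-1,1))])
```

```text
rim [[197.0, 158.7], [205.6, 165.8], [190.6, 172.3], [182.2, 164.9]]
jar [[196.5, 158.2], [202.5, 163.3], [191.9, 167.8], [185.9, 162.7]]
```

View pics/scene15.png

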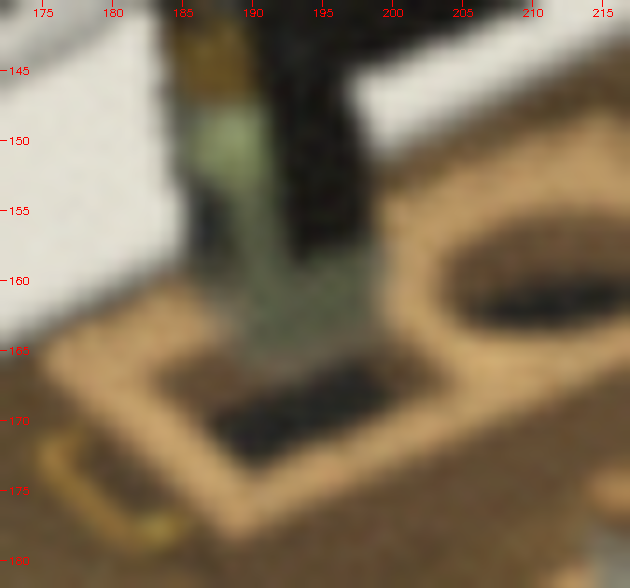

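Jar front corner is at (191,166.5), rim corners at (190,173), (182.5,166) and (204.5,167). It is inside the rim with margin, so I'm lowering.

>>> jog_arm(deltas=[9, 0, -1, 0, 0, 0, 0, 9, 1, -1, 0, 0, 0, 0, 7, 0, 0, 0, 0, 0, 0, 0, 0, 0, 0, 0, 0, 0])

```text
t: 25.22
eef_pos: [500.4, 80.8, 241.4]
tcp_rot: [1.227, 1.567, 1.099]
ft_force: [1.3, -0.2, -2.2]
opening: 0.436
```

```bash
python3 plan.py 0 500.5 80.5 62 82.3 1
python3 - <<'E'
from h import *; from cell import eyes
c=eyes.read_camera("scene"); crop(c["image"],172,140,217,182,14,"pics/scene16.png",5)
E
```

```text
t 25.23 grasp [500.7  81.3  70.4] bearing 82.7 tilt 0.21deg open 0.436 F [ 1.3 -0.2 -2.2]
8, 0, 0, 0.01, 0, 0, 0,
```

View pics/scene16.png

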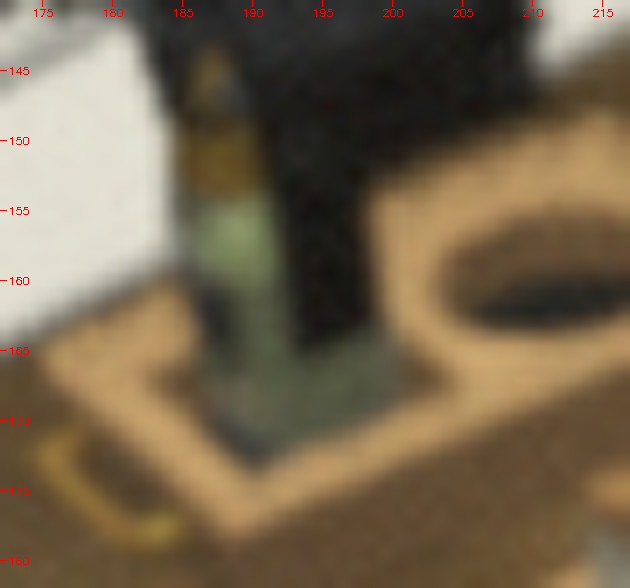

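>>> jog_arm(deltas=[6, 0, 0, 0.01, 0, 0, 0, 3, 0, 0, 0, 0, 0, 0, 0, 0, 0, 0, 0, 0, 0])

```text
t: 25.65
eef_pos: [500.6, 80.8, 232.2]
tcp_rot: [1.061, 1.567, 0.922]
ft_force: [-0.3, -0.4, -1.0]
opening: 0.434
```

```bash
python3 plan.py 0 500.7 81 61 82.3 1
```

```text
t 25.65 grasp [501.   81.3  61.2] bearing 82.0 tilt 0.23deg open 0.434 F [-0.3 -0.4 -1. ]
0, 0, 0, 0, 0, 0, 0,
```

>>> jog_arm(deltas=[1, 0, 0, 0, 0, 0, 0, 0, 0, 0, 0, 0, 0, 0.46, 0, 0, 0, 0, 0, 0, 0.52, 0, 0, 0, 0, 0, 0, 0.58, 0, 0, 0, 0, 0, 0, 0.6, -10, 0, 0, 0, 0, 0, 0.6, -40, 0, 0, 0, 0, 0, 0.6, -50, 0, 0, 0, 0, 0, 0.62, -20, 0, 0, 0, 0, 0, 0.62, 0, 0, 0, 0, 0, 0, 0.62])

```text
t: 26.9
eef_pos: [500.1, 80.4, 357.7]
tcp_rot: [0.76, 1.565, 0.621]
ft_force: [0.2, 0.4, -0.4]
opening: 0.62
```

```bash
python3 plan.py 0.65 510 -120 205 60 0 480 -290 205 20 0 452.5 -388.5 165 20 0
python3 - <<'E'
from h import *; from cell import eyes
c=eyes.read_camera("scene"); crop(c["image"],165,130,245,205,8,"pics/scene17.png",5)
E
```

```text
t 26.90 grasp [500.9  80.9 186.7] bearing 82.0 tilt 0.32deg open 0.620 F [ 0.2  0.4 -0.4]
-5, -49, 9, 0.1, 0, 0, 0.65,
-5, -48, 14, 0.09, 0, 0, 0.65,
-4, -47, 19, 0.1, 0, 0, 0.65,
-5, -44, 23, 0.09, 0, -0.01, 0.65,
0, -41, 15, 0.18, 0, 0, 0.65,
0, -37, 22, 0.17, 0, 0, 0.65,
1, -33, 27, 0.18, 0, 0, 0.65,
0, -28, 33, 0.17, 0.01, 0, 0.65,
20, -30, 42, 0, 0, 0, 0.65,
20, -30, 42, 0, 0, 0, 0.65,
```

View pics/scene17.png

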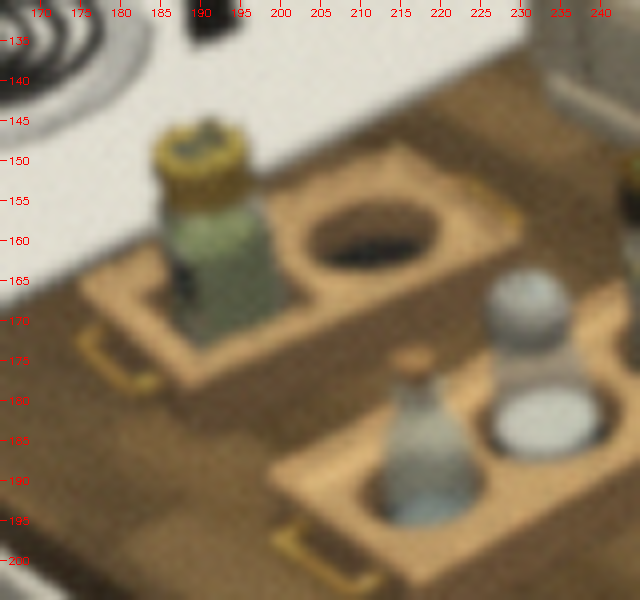

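The square jar is seated in line with its well, front corner (190,172). Now shaker 2.

```bash
python3 plan.py 0.65 510 -120 195 50 5 470 -300 195 5 5 452.5 -388.5 165 5 3
```

```text
t 26.95 grasp [500.6  80.9 185.9] bearing 82.0 tilt 0.26deg open 0.621 F [-0.2 -0.1 -0.9]
-2, -39, 8, 0.11, 0, 0, 0.65,
-2, -38, 12, 0.11, 0, 0, 0.65,
-2, -37, 16, 0.11, 0, 0, 0.65,
-2, -35, 20, 0.11, 0, 0, 0.65,
-2, -33, 23, 0.12, 0, 0, 0.65,
0, -33, 17, 0.16, 0, 0, 0.65,
0, -29, 22, 0.16, 0, 0, 0.65,
0, -26, 27, 0.15, 0, 0, 0.65,
0, -21, 30, 0.16, 0, 0, 0.65,
0, -17, 33, 0.15, 0, 0, 0.65,
10, -8, 29, 0, 0, 0, 0.65,
10, -9, 29, 0, 0, 0, 0.65,
9, -8, 28, 0, 0, 0, 0.65,
```

>>> jog_arm(deltas=[-2, -39, 8, 0.11, 0, 0, 0.65, -2, -38, 12, 0.11, 0, 0, 0.65, -2, -37, 16, 0.11, 0, 0, 0.65, -2, -35, 20, 0.11, 0, 0, 0.65, -2, -33, 23, 0.12, 0, 0, 0.65, 0, -33, 17, 0.16, 0, 0, 0.65, 0, -29, 22, 0.16, 0, 0, 0.65, 0, -26, 27, 0.15, 0, 0, 0.65, 0, -21, 30, 0.16, 0, 0, 0.65, 0, -17, 33, 0.15, 0, 0, 0.65])

```text
t: 28.2
eef_pos: [462.5, -309.2, 352.5]
tcp_rot: [-2.302, 1.553, 2.463]
ft_force: [0.5, 0.6, 0.4]
opening: 0.65
```

```bash
python3 plan.py 0.65 452.5 -388.5 165 5 3
python3 - <<'E'
from h import *; from cell import eyes
t=load("top0.npz")
c=eyes.read_camera("top"); cv2.imwrite("pics/top18.png",c["image"][:,:,::-1])
crop(c["image"],130,160,230,250,6,"pics/top18c.png")
E
```

```text
t 28.20 grasp [ 460.1 -307.2  181.5] bearing 3.0 tilt 1.04deg open 0.650 F [0.5 0.6 0.4]
5, -5, 26, -0.01, 0, 0, 0.65,
5, -5, 26, -0.01, -0.01, 0.01, 0.65,
6, -5, 27, -0.01, 0, 0, 0.65,
```

View pics/top18c.png

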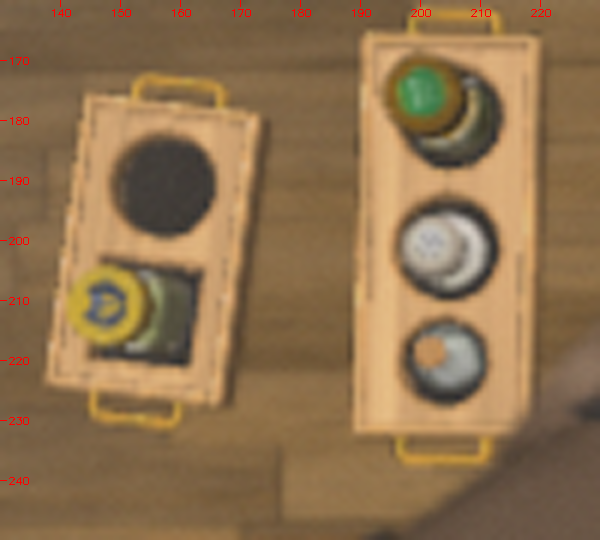

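From above, all four placed pieces look upright and central, and the square jar's right side is parallel to the well wall at (162,212).

>>> jog_arm(deltas=[5, -5, 26, -0.01, 0, 0, 0.65, 5, -5, 26, -0.01, -0.01, 0.01, 0.65, 6, -3, 20, -0.01, 0, 0, 0.65, 10, 0, 5, 0, 0, 0, 0.65, 0, 0, 0, 0, 0, 0, 0.65])

```text
t: 28.88
eef_pos: [451.4, -392.2, 318.0]
tcp_rot: [-2.313, 1.558, 2.473]
ft_force: [0.0, 0.3, -0.6]
opening: 0.652
```

```bash
python3 plan.py 0.65 452.5 -388.5 120 5 3
python3 - <<'E'
from h import *; from cell import eyes
c=eyes.read_camera("scene"); crop(c["image"],240,150,330,255,5,"pics/scene18.png",5)
E
```

```text
t 28.88 grasp [ 449.7 -390.8  147.1] bearing 4.2 tilt 0.73deg open 0.652 F [ 0.   0.3 -0.6]
9, 1, -1, 0, 0, 0, 0.65,
9, 0, -1, -0.01, 0, 0, 0.65,
9, 1, -1, 0, -0.01, 0.01, 0.65,
```

View pics/scene18.png

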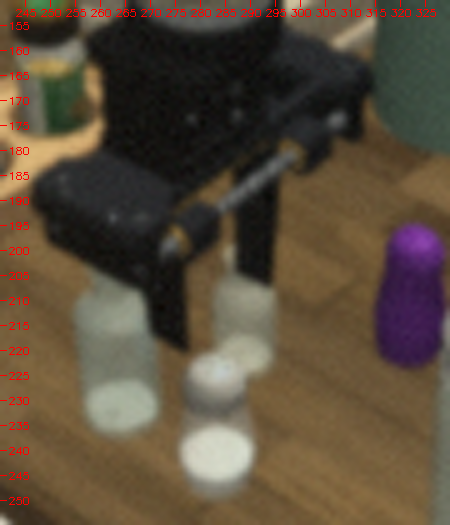

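>>> jog_arm(deltas=[20, 1, -1, 0, 0, 0, 0.65, 22, 1, -1, 0, 0, 0.01, 0.65, 20, 1, 0, 0, 0, 0, 0.65, 10, 0, 0, 0, 0, 0, 0.65, 0, 0, 0, 0, 0, 0, 0.65])

```text
t: 29.55
eef_pos: [455.4, -385.6, 246.3]
tcp_rot: [2.799, 1.563, 1.305]
ft_force: [-0.0, 0.2, 0.5]
opening: 0.649
```

```bash
python3 plan.py 0.65 452.5 -388.5 71 5 1
python3 - <<'E'
from h import *; from cell import eyes
c=eyes.read_camera("scene"); crop(c["image"],240,150,330,255,5,"pics/scene19.png",5)
E
```

```text
t 29.55 grasp [ 455.8 -384.3   75.3] bearing 4.4 tilt 0.43deg open 0.649 F [-0.   0.2  0.5]
4, -3, 3, -0.01, -0.01, 0, 0.65,
```

View pics/scene19.png

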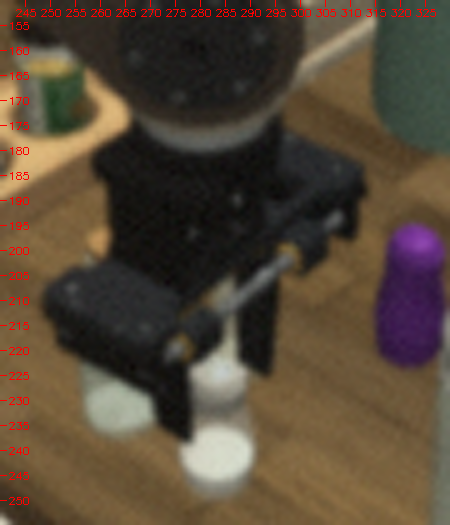

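>>> jog_arm(deltas=[4, -2, 3, 0, -0.01, 0, 0.65, 0, 0, 0, 0, 0, 0, 0.5, 0, 0, 0, 0, 0, 0, 0.3, 0, 0, 0, 0, 0, 0, 0, 0, 0, 0, 0, 0, 0, 0, 0, 0, 0, 0, 0, 0, 0])

```text
t: 30.35
eef_pos: [453.7, -389.2, 244.4]
tcp_rot: [0.628, 1.563, -0.866]
ft_force: [-0.3, -0.9, 0.9]
opening: 0.354
```

```bash
python3 plan.py 0 452 -385 215 5 3 480 -250 220 35 3 540 -50 220 82 4 572.3 60 200 82 3
```

```text
t 30.35 grasp [ 454.6 -390.3   73.4] bearing 4.4 tilt 0.46deg open 0.354 F [-0.3 -0.9  0.9]
-47, 0, -1, 0, 0, 0, 0,
-47, 0, -1, -0.01, 0, 0, 0,
-48, -1, -1, 0, 0.01, 0, 0,
-1, 13, -44, -0.17, 0, 0, 0,
-2, 21, -41, -0.18, 0, 0, 0,
-1, 28, -37, -0.17, 0, -0.01, 0,
0, 41, -33, -0.21, 0, 0, 0,
0, 47, -23, -0.2, 0, 0, 0,
0, 50, -14, -0.21, 0, 0, 0,
-1, 52, -3, -0.2, 0, 0, 0,
7, 38, 6, 0, 0, 0, 0,
7, 38, 5, 0, 0, 0, 0,
6, 37, 6, 0, 0, 0, 0,
```

>>> jog_arm(deltas=[-40, 0, 0, 0, 0, 0, 0, -50, 0, -1, 0, 0, 0, 0, -50, -1, -1, 0, 0.01, 0, 0, -4, 13, -44, -0.17, 0, 0, 0, -2, 21, -41, -0.18, 0, 0, 0, -1, 28, -37, -0.17, 0, 0, 0, 0, 38, -33, -0.18, 0, 0, 0, 0, 44, -25, -0.18, 0, 0, 0, 0, 48, -17, -0.18, 0, 0, 0, 0, 50, -8, -0.18, 0, 0, 0])

```text
t: 31.6
eef_pos: [532.1, -48.0, 397.6]
tcp_rot: [1.124, 1.564, 0.903]
ft_force: [1.1, 0.4, -2.3]
opening: 0.358
```

```bash
python3 plan.py 0 572.3 72.5 180 82 3 572.3 72.5 150 82 2
```

```text
t 31.60 grasp [532.9 -47.  226.6] bearing 77.4 tilt 0.40deg open 0.358 F [ 1.1  0.4 -2.3]
16, 42, 4, -0.03, 0, 0, 0,
16, 42, 6, -0.03, 0, 0, 0,
15, 42, 6, -0.02, 0, -0.01, 0,
15, 0, 0, 0, 0, 0, 0,
15, 0, 0, 0, 0, 0, 0,
```

>>> jog_arm(deltas=[12, 40, 4, -0.03, 0, 0, 0, 16, 40, 6, -0.03, 0, 0, 0, 15, 28, 6, -0.02, 0, 0, 0, 15, 8, 0, 0, 0, 0, 0, 15, 0, 0, 0, 0, 0, 0, 0, 0, 0, 0, 0, 0, 0])

```text
t: 32.35
eef_pos: [570.0, 69.6, 322.5]
tcp_rot: [1.068, 1.564, 0.936]
ft_force: [-0.7, -0.2, -0.9]
opening: 0.355
```

```bash
python3 plan.py 0 572.2 72.5 112 82 3
```

```text
t 32.35 grasp [570.6  70.5 151.5] bearing 82.5 tilt 0.37deg open 0.355 F [-0.7 -0.2 -0.9]
13, 1, 1, 0, 0, 0, 0,
13, 1, 0, 0, 0, 0, 0,
14, 1, 1, 0.01, 0, -0.01, 0,
```

>>> jog_arm(deltas=[14, 1, 1, 0, 0, 0, 0, 14, 1, 0, 0, 0, 0, 0, 10, 0, 0, 0, 0, 0, 0, 0, 0, 0, 0, 0, 0, 0])

```text
t: 32.85
eef_pos: [571.4, 69.8, 282.5]
tcp_rot: [0.976, 1.564, 0.841]
ft_force: [-0.3, -0.2, -0.1]
opening: 0.353
```

```bash
python3 plan.py 0 572.2 72.5 82 82 3
python3 - <<'E'
from h import *; from cell import eyes
c=eyes.read_camera("scene"); crop(c["image"],165,110,245,190,7,"pics/scene20.png",5)
E
```

```text
t 32.85 grasp [572.2  70.6 111.5] bearing 82.3 tilt 0.39deg open 0.353 F [-0.3 -0.2 -0.1]
10, 1, 0, 0, 0, 0, 0,
10, 1, 0, 0, 0, 0, 0,
9, 1, 0, 0.01, 0, -0.01, 0,
```

View pics/scene20.png

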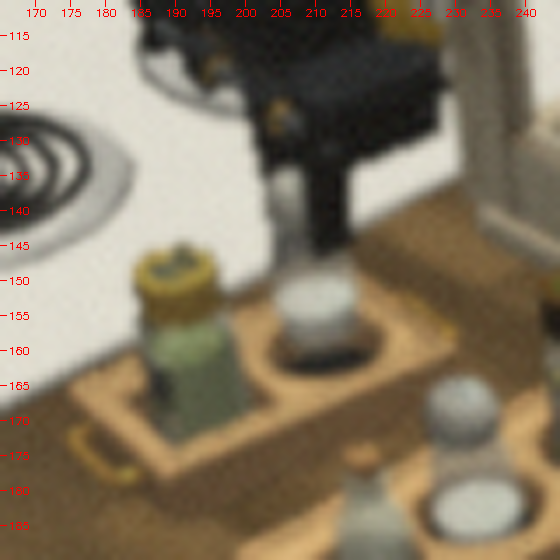

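Shaker 2 is over the round well, base at (210,159) in the rim centred at (211.5,159). Lowering and releasing.

>>> jog_arm(deltas=[10, 1, 0, 0, 0, 0, 0, 10, 0, 0, 0, 0, 0, 0, 8, 0, 0, 0, 0, 0, 0, 1, 0, 0, 0, 0, 0, 0, 0, 0, 0, 0, 0, 0, 0])

```text
t: 33.52
eef_pos: [572.0, 71.1, 252.3]
tcp_rot: [0.827, 1.563, 0.693]
ft_force: [-0.2, -0.2, 0.0]
opening: 0.352
```

```bash
python3 plan.py 0 572.2 72 81.5 82 1
```

```text
t 33.52 grasp [573.   72.   81.3] bearing 82.3 tilt 0.45deg open 0.352 F [-0.2 -0.2  0. ]
0, 1, 0, 0.01, 0.01, -0.01, 0,
```

>>> jog_arm(deltas=[0, 0, 0, 0, 0, 0, 0.4, 0, 0, 0, 0, 0, 0, 0.5, 0, 0, 0, 0, 0, 0, 0.55, -10, 0, 0, 0, 0, 0, 0.6, -40, 0, 0, 0, 0, 0, 0.6, -50, 0, -5, 0, 0, 0, 0.6, -50, 0, -20, 0, 0, 0, 0.6, -20, 40, -40, 0, 0, 0, 0.6, 0, 40, -20, 0, 0, 0, 0.6, 0, 0, 0, 0, 0, 0, 0.6])

```text
t: 34.78
eef_pos: [494.5, 162.3, 433.7]
tcp_rot: [0.615, 1.556, 0.479]
ft_force: [0.7, 0.2, 0.3]
opening: 0.599
```

```bash
python3 plan.py
python3 - <<'E'
from h import *; from cell import eyes
for n,b,k in (("scene",(165,125,315,250),5),("top",(130,150,310,250),4)):
    c=eyes.read_camera(n); crop(c["image"],*b,k,f"pics/{n}21.png")
E
```

```text
t 34.77 grasp [496.7 163.5 262.7] bearing 82.2 tilt 0.82deg open 0.599 F [0.7 0.2 0.3]
```

View pics/scene21.png

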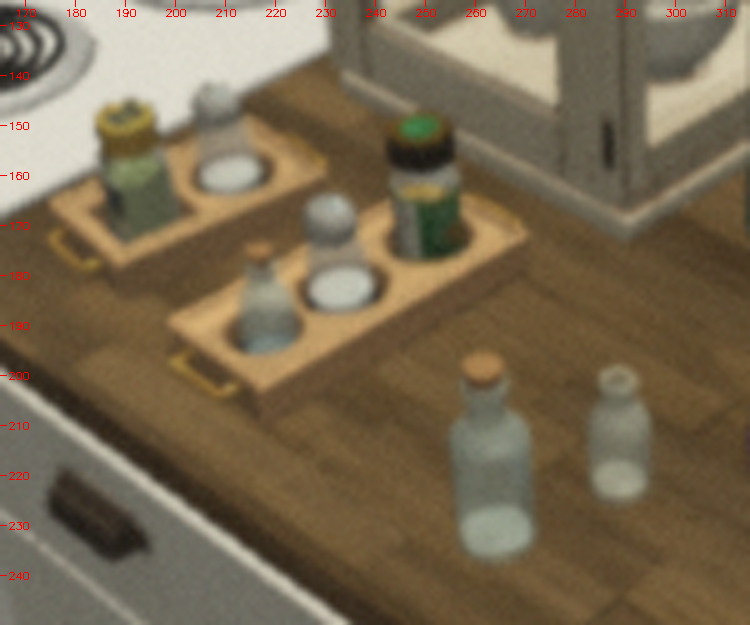

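View pics/top21.png

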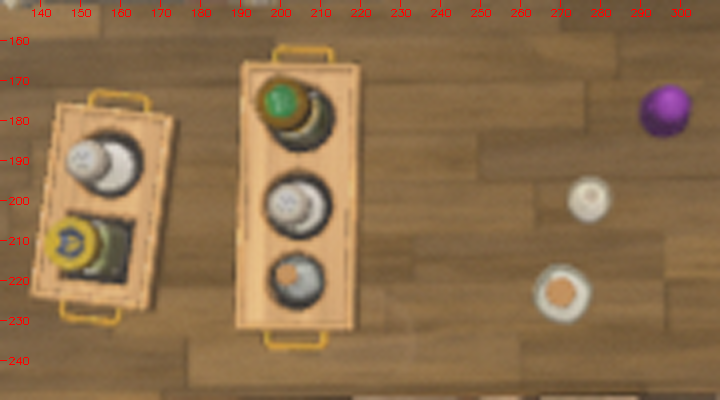

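All five stand upright in their wells. The tall corked bottle (270,223), the open bottle (277,200) and the purple one (297,177) are unmoved. One quick check of heights and settled positions, then I hand in.

Run:
```python
from h import *; from cell import eyes,env
s=eyes.read_camera("scene");t=eyes.read_camera("top");t0=load("top0.npz");s0=load("scene0.npz")
green=lambda h:(h[...,0]>45)&(h[...,0]<85)&(h[...,1]>110)&(h[...,2]>70)
yel=lambda h:(h[...,0]>20)&(h[...,0]<32)&(h[...,1]>120)&(h[...,2]>110)
def seg(c,x0,y0,x1,y1,f):
    h=cv2.cvtColor(c["image"][y0:y1,x0:x1],cv2.COLOR_RGB2HSV).astype(int); n,l,st,ce=cv2.connectedComponentsWithStats(f(h).astype(np.uint8)); i=1+np.argmax(st[1:,4]); return ce[i]+[x0,y0]
print("round top",tri(s,seg(s,242,145,258,156,green),t,seg(t,190,165,212,186,green)))
d=lambda a,b,x0,y0,x1,y1:np.abs(a["image"][y0:y1,x0:x1].astype(int)-b["image"][y0:y1,x0:x1]).mean()
print("unmoved diff tall/open top",d(t,t0,262,214,278,232),d(t,t0,270,192,285,207),"scene tall lower",d(s,s0,255,205,272,238),"bg",d(t,t0,300,195,316,211))
print(env.state()["t"]); env.job_done()
```

```text
round top (array([608.65929649, -86.76502302, 112.85262508]), np.float64(2.8807793841099456))
unmoved diff tall/open top 3.15625 2.872592592592593 scene tall lower 3.803921568627451 bg 2.2057291666666665
34.975
the job is handed in; nothing more can be done
```

Both cruet stands are made up and the job is handed in, at about 35 s of the 125 s allowed. I placed things in the order listed:

- **Long stand:** the small corked bottle went into the small well, a salt shaker into the middle well and the dark-capped round jar into the far end well.
- **Short stand:** the square jar went into the square well, with the jaws on its flat sides turned to the stand's line. The other shaker went into the round well.

**Last checks:**
- The final pictures show all five upright in their wells, and nothing knocked over.
- The round jar's cap top measured 112.9 mm, against about 113 mm if it stands on the well floor. I did not measure the other four heights; their release heights were within about 1 mm of the floor.
- The square jar's sides look parallel to its well in the top view, but I judged that by eye.
- The tall corked bottle and the open bottle show no change from the first pictures beyond noise. The purple look-alike stands where it did; I did not check the pink one.
- Forces at the checks between moves stayed at a few N.

**A disagreement:** the two cameras differed by about 5 mm on where the wells are. I went mainly by the top view, and every piece went in without any contact force.

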